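# Load a herb sample cassette into the bench analyser and latch its lever

### The job

Take the green-backed sample cassette out of the rack, lay it flat on the black rubber mat with its window up and let go, then take it across its width and set it flat, window still up, in the aluminium carriage of the analyser. Push the carriage by its orange tab along its slide until it clicks home, and only then press the red-padded sprung lever down until its detent holds it. Leave the blue-backed cassette, the jars, the green carton and the glass dish where they are.

Things in the scene. Friction and masses are not known exactly. Their poses are not given: they have to be found in the camera images.
- green_cassette: Flat box 120 x 60 x 22 mm, 0.18 kg: an 11 mm white half with a round amber window (38 mm) in its face, and a green half. Starts standing on a long edge in the rack, 60 mm tall. Origin: middle of that edge. x along the 120 mm length, y through the thickness, out of the window face, z across the 60 mm width (up at the start).
- green_cassette_mid (a point): Centre of the green cassette's volume (30 mm along z from its origin); axes as the cassette's.
- blue_cassette: The same kind of cassette with a blue back, in the rack's other slot; leave it alone. Origin and axes as for the green one.
- rack: Fixed low white rack, 160 x 136 mm, floor 6 mm thick. Two slots along its y axis at x = -40 and +40 mm, 26 mm wide between grey lips that reach 18 mm above the table. Cassettes stand on its floor, tops 66 mm above the table, windows facing the rack's +x. Origin: centre of its underside.
- mat: Fixed black rubber mat, 120 mm along x, 170 mm along y, 3 mm thick. Origin: centre of its underside.
- analyser: Fixed bench analyser. Origin on the table below where the pocket is when home. A grey rail bed 20 mm high, 100 mm wide runs along y from -215 to +75 mm; the white housing, 85 mm high, fills x = 65 to 215 mm, y = -75 to 75 mm. The lever is hinged on top of the housing's near edge and points to -x.
- carriage (a joint): Slide of the carriage along the analyser's +y axis (m): 0 to 0.025 at the start (out), 0.130 home. It slides against light friction (1.6 N) and stays where it is left; from about 0.115 a spring ball resists with up to about 15 N, and past 0.124 the detent pulls it home and holds it.
- pocket (a point): Centre of the floor of the carriage's open pocket, 30 mm above the table; axes as the analyser's. The pocket is 68 mm along x and 128 mm along y, so the cassette's length goes along y, either way round. Its long-side lips are 6 mm high, 5 mm thick, its end walls 12 mm high.
- push_tab (a point): Centre of the outer (-y) face of the carriage's orange push tab, 50 mm wide along x, 44 mm tall, 8 mm thick, top 66 mm above the table. Push it toward the analyser's +y.
- lever (a joint): Hinge of the sprung lever (rad): 0 raised (as it starts, 0.70 above level), 0.70 fully down and level. A spring lifts it; from about 0.37 a spring ball resists too, up to about 10 N at the pad, and past 0.57 the detent pulls it down and holds it.
- lever_hinge (a point): Hinge of the lever, 108 mm above the table; axes as the analyser's, the lever turns about y.
- lever_pad (a point): Centre of the top face of the red press pad, 60 mm along the lever, 50 mm wide; 190 mm from the hinge along the lever and 13 mm above the lever's centre line. About 240 mm above the table when raised, 121 mm when down. This frame turns with the lever and equals the analyser's axes when the lever is raised.
- jar: Clear glass jar with red cap, 48 mm across, 75 mm tall, loose; leave alone. Origin: centre of its underside.
- brown_jar: Amber jar with black cap, 54 mm across, 85 mm tall, loose; leave alone. Origin: centre of its underside.
- carton: Standing light green carton, 45 x 70 x 130 mm tall, loose; leave alone. Origin: centre of its underside.
- dish: Shallow glass dish, 100 mm across, 16 mm high, loose; leave alone. Origin: centre of its underside.

How it is judged:
On the way, in this order (a step that is already met when the one before it is completed fails the run):
1. the green cassette lies flat on the rubber mat, window up, its centre within 40 mm of the mat's centre, released and at rest (angle between green_cassette's own y axis and vertical below 0.08 rad and horizontal distance between green_cassette_mid and mat below 0.04 m and height (world z) of green_cassette_mid below 0.018 m and contact force between the fingers and green_cassette below 0.1 N and linear speed of green_cassette below 0.03 m/s), for 0.2 s.
2. the green cassette lies flat on the floor of the carriage's pocket, window up, released, with the carriage still out (less than 60 mm pushed in) (horizontal distance between green_cassette_mid and pocket below 0.007 m and z of green_cassette_mid in the frame of pocket between 0.008 and 0.0135 m and angle between green_cassette's own y axis and vertical below 0.08 rad and angle between the x axis of green_cassette and the y axis of pocket, either way round below 0.08 rad and contact force between the fingers and green_cassette below 0.1 N and linear speed of green_cassette below 0.03 m/s and value of joint carriage below 0.06 m), for 0.2 s.
3. the carriage is home in its detent (pushed in 126 mm or more) with the lever still raised (less than 0.2 rad) (value of joint carriage above 0.126 m and value of joint lever below 0.2 rad), for 0.2 s.
4. the lever is pressed down into its detent (0.67 rad or more) (value of joint lever above 0.67 rad), for 0.2 s.
At the end, for the whole second after the job is handed in: Green cassette flat, window up and released on the floor of the carriage's pocket (centres within 7 mm); carriage home in its detent (126 mm or more); lever held down by its detent (0.67 rad or more); blue cassette within 15 mm, jars, carton and dish within 30 mm of their starts (horizontal distance between green_cassette_mid and pocket below 0.007 m and z of green_cassette_mid in the frame of pocket between 0.008 and 0.0135 m and angle between green_cassette's own y axis and vertical below 0.08 rad and angle between the x axis of green_cassette and the y axis of pocket, either way round below 0.08 rad and contact force between the fingers and green_cassette below 0.1 N and linear speed of green_cassette below 0.03 m/s and value of joint carriage above 0.126 m and value of joint lever above 0.67 rad and velocity of joint lever below 0.05 rad/s and distance of blue_cassette from where it was at the start of the episode below 0.015 m and distance of each of jar, brown_jar, carton, dish from where it was at the start of the episode below 0.03 m); the robot touches nothing.
It fails at once if the blue cassette is moved by more than 15 mm (distance of blue_cassette from where it was at the start of the episode above 0.015 m).
It fails at once if a jar, the carton or the dish is moved by more than 30 mm (distance of any of jar, brown_jar, carton, dish from where it was at the start of the episode above 0.03 m).
It also fails if it takes over 72 s, if anything falls off the work surface, if the arm or the gripper's body presses on something with over 40 N, if the wrist force passes 120 N, or if a joint passes its speed limit or range.

### The arm

A 6-joint arm with a two-finger parallel gripper is mounted at the origin on the work surface. World frame = base frame: x ahead of the robot, y to its left, z up, the work surface at z = 0. Lengths are in m, angles in rad, forces in N, time in s.
With the tool pointing down it reaches from about 0.25 to 0.725 m from the base axis. Payload 4 kg.
Tool frame: the origin (TCP) lies on the centre line of the jaws, within the pads' length; the fingertips stand 22 mm ahead of it and the grasp point (between the pads) lies 3 mm ahead of it (bot.tip_reach is the distance from the TCP to the fingertips, in m); z points along the fingers, y is the line along which they close (so a half turn about z gives the same grasp; the last joint's range is limited). The gripper opens to 85 mm and grips with 20 to 120 N. Pads are 22 mm wide; open, the fingers measure 114 mm over their backs; the gripper's body (76 mm by 85 mm) begins 54 mm behind the grasp point. The pads swing forward as they close: fully open they stand 13 mm farther back than shut.
Start: joints at [-1.258, 0.241, 0.005, 1.335, 0, 1.571], TCP at [0.154, -0.476, 0.253] pointing down, gripper open.
Joint ranges: [-2.72, 2.72], [-1.05, 1.87], [-1.09, 1.28], [-1.99, 2.15], [-1.42, 1.44], [-3.14, 3.14]. Speed limits (rad/s): [2.79, 2.79, 3.14, 3.14, 3.14, 3.14].

### API

Orientations are given as a unit quaternion [x, y, z, w].
In Python, from workcell import bot gives the robot as it stands. The module is installed in compiled form; this text tells all that it offers.
- The arm moves only by the tool apply_moves, never from a script. Its argument "commands" is a list of rows, each a list of 4 numbers: the shift along the tool's x, y, z scaled (see below), then the turn about the tool's z scaled (see below). In form: [[tx, ty, tz, roll], ...]. A call has exactly 5 rows; each row shifts and turns the commanded pose from where the row before left it, along the tool's axes as they then stand; what a row does not reach is not made up. The controller multiplies each number of a shift by 20 mm and each number of a turn by 60 degrees. A row lasts 1/12 s, in which the tool goes at most 41.7 mm and 7.16 degrees, less where a joint would pass 70% of its speed; a pose out of reach is approached as far as the arm can. A call with a number of a shift or a turn outside -1 to 1 is refused whole. A call with a gripper value outside its range is refused whole. "claw" is the closure, from 0 (fully open) to 1 (shut), set as the call begins (left out, the last holds). The fingers move at their own pace and stop on an object; the grip force is fixed at half the most. Time passes only in rows, so rows that do not move let the fingers close, or fill a call up. It gives the time, the measured TCP pose, the force, the opening and the grip force at its end, in the units of the state.
- bot.get_obs(): the state, without advancing time (a new reading comes with each control period).
- bot.camera(name): name is "scene" or "top" or "wrist"; returns a dict with "image" (384x512x3 uint8, blue, green, red), "camera_matrix" (3x3 intrinsics, pixels), "k1" (the pictures are not rectified: a ray, as slopes to the right and down, at radius r is drawn at 1 + k1 r^2 times it, then the intrinsics apply), "R" (3x3) and "t" (3): a world point X has camera coordinates R X + t. Camera axes: x right, y down, z forward; pixel columns grow to the right and rows downward; lengths in m; the calibration is good to about 2 mm. A picture is of the moment at which its call begins. There is no depth.
- bot.job_done(): hands the job in; it is judged then, once.
The state is a dict: "clock": time; "joint_pos": joint angles; "joint_vel": joint speeds; "tau": joint torques, N m; "eef_pos": TCP position; "tool_rot": TCP orientation; "ft_force": force on the tool from outside, world axes, zero at the start; "ft_torque": the same for the moment, N m; "grip_width": finger opening in m; "grasp_force": force on a finger pad.
Only numpy, scipy, OpenCV 4.12 (cv2) and the standard library are available. Lean on these libraries where they do the work, as an engineer would, in place of code of your own. Each camera call takes 0.05 s, during which the arm holds its last target. There are 200 camera calls.

## Working session

There is one attempt and no reset: what is moved stays moved. The work goes in short steps, Python scripts to look and compute and a tool call to move; the robot and the scene stay as the last step left them, time stands still between calls to the robot, and variables do not carry over. Pictures are saved under pics/ and viewed, at most 10 in all, crops included, and the job is handed in when it is done.

Besides the shell and the picture viewer there is one more tool, called after "Emit:" by a JSON object that holds its "fn" and its "kwargs", one argument or row to a line. apply_moves: Moves the arm, as the interface text tells. Shifts and turns lie within -1 to 1; 1 stands for 20 mm of shift or 60 degrees of turn. Its arguments: {"type":"object","properties":{"commands":{"type":"array","items":{"type":"array","items":{"type":"number","minimum":-1,"maximum":1}}},"claw":{"type":"number"}},"required":["commands"]}

```bash
mkdir -p pics
cat > h.py <<'E'
import numpy as np, cv2, pickle
from workcell import bot
def snap(name, fn):
    c=bot.camera(name); cv2.imwrite(f'pics/{fn}.png',c['image']); pickle.dump(c,open(f'pics/{fn}.pkl','wb')); return c
def load(fn): return pickle.load(open(f'pics/{fn}.pkl','rb'))
def ray(c,u,v):
    K=c['camera_matrix']; d=np.array([(u-K[0,2])/K[0,0],(v-K[1,2])/K[1,1]]); s=d.copy()
    for _ in range(30): s=d/(1+c['k1']*(s@s))
    R=np.array(c['R']); return -R.T@np.array(c['t']), R.T@np.array([*s,1])
def atz(c,u,v,z):
    o,d=ray(c,u,v); return o+d*(z-o[2])/d[2]
def tri(obs):
    A=0;b=0;rs=[]
    for c,u,v in obs:
        o,d=ray(c,u,v); d=d/np.linalg.norm(d); P=np.eye(3)-np.outer(d,d); A=A+P;b=b+P@o; rs.append((o,P))
    X=np.linalg.solve(A,b); return X,[np.linalg.norm(P@(X-o)) for o,P in rs]
def proj(c,X):
    p=np.array(c['R'])@np.array(X)+np.array(c['t']); s=p[:2]/p[2]; s=s*(1+c['k1']*(s@s)); K=c['camera_matrix']
    return np.array([K[0,0]*s[0]+K[0,2],K[1,1]*s[1]+K[1,2]])
E
python3 - <<'E'
from h import *
a=snap('scene','s0');b=snap('top','t0')
for n,c in (('s',a),('t',b)):
    cv2.imwrite(f'pics/{n}0b.png',cv2.resize(c['image'],(800,600),interpolation=cv2.INTER_CUBIC))
    print(c['camera_matrix'],c['k1'],c['R'],c['t'])
print(bot.get_obs(),bot.tip_reach)
E
```

```text
[[374.32542213   0.         255.1955481 ]
 [  0.         374.32542213 191.98667675]
 [  0.           0.           1.        ]] -0.10899440807195818 [[-0.68939771  0.72437506 -0.00340141]
 [ 0.48645865  0.45947993 -0.74312595]
 [-0.53673902 -0.51396397 -0.66914293]] [ 0.35417631 -0.14138761  1.35270798]
[[372.99490633   0.         250.8776197 ]
 [  0.         372.99490633 193.72749512]
 [  0.           0.           1.        ]] -0.1033251482143897 [[-0.00757157 -0.9999302   0.00906975]
 [-0.98059508  0.00564771 -0.19596275]
 [ 0.19589785 -0.0103775  -0.98056939]] [0.00914217 0.52319972 1.07122177]
{'clock': 0.1, 'joint_pos': array([-1.25800321e+00,  2.41344216e-01,  3.89031808e-03,  1.33519014e+00,
        7.40976057e-06,  1.57082604e+00]), 'joint_vel': array([-0.00273045, -0.00212013,  0.00167002, -0.00144686,  0.00130363,
        0.00045685]), 'tau': array([ 1.39415074e-04, -3.73137975e+01,  2.53009915e+01,  1.08690016e-02,
       -5.08271194e-05,  9.92223733e-06]), 'eef_pos': array([ 0.15370505, -0.47525698,  0.25251062]), 'tool_rot': array([ 9.87796859e-01,  1.55745021e-01, -1.40253206e-04, -9.13153444e-04]), 'ft_force': array([ 0.19508956, -0.02692671,  0.60525817]), 'ft_torque': array([ 4.36940218e-05,  4.21458948e-03, -1.63894523e-02]), 'grasp_force': 0.0, 'grip_width': 0.08521720068527118} 0.022
```

View pics/s0b.png

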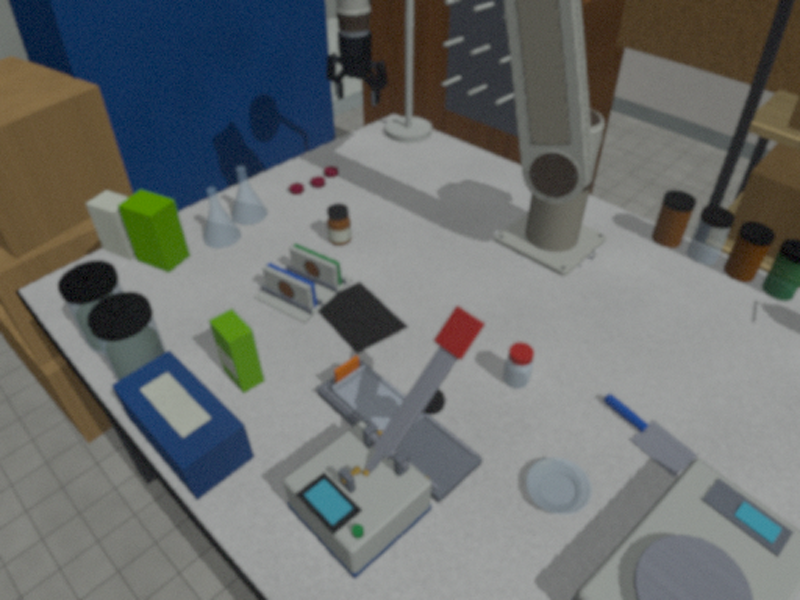

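View pics/t0b.png

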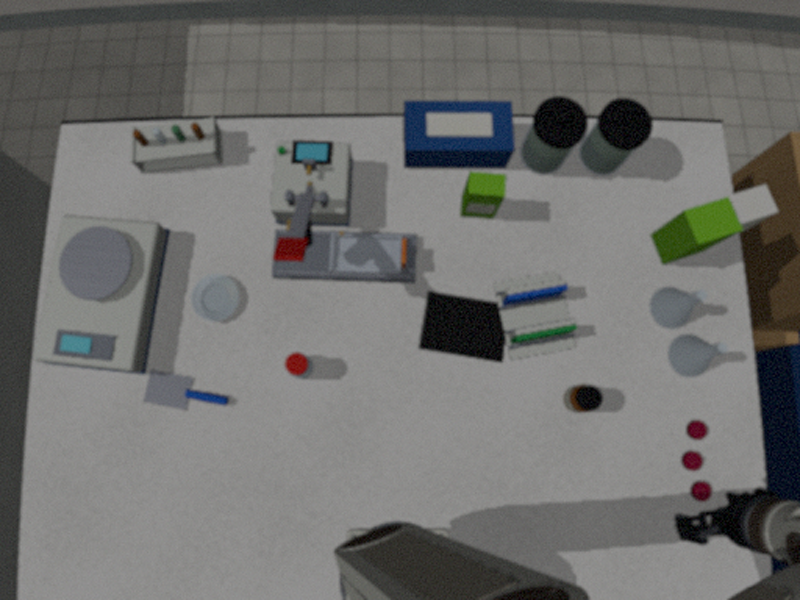

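The top view shows the rack at about (535,320), the mat at (462,325), the carriage at (375,252) with its orange tab at (404,250), and the lever pad at (290,248), all in enlarged pixels. World x points up and y points left. In the scene view the cassette windows face the camera. I'll enlarge both.

Run:
```python
from h import *
for n,(x,y,w,h,k) in {'t0':(165,90,210,150,3.8),'s0':(155,145,200,150,4)}.items():
    im=load(n)['image'][y:y+h,x:x+w]; cv2.imwrite(f'pics/{n}c.png',cv2.resize(im,None,fx=k,fy=k,interpolation=cv2.INTER_CUBIC))
t=load('t0');s=load('s0')
print('cams',ray(t,0,0)[0],ray(s,0,0)[0])
f=1/1.5625
for n,p,z in [('mat',(462,326),.003),('rackblue',(535,292),.066),('green',(543,333),.066),('tab',(404,250),.066),('pad',(290,248),.24),('pocket',(370,254),.03),('housing',(312,180),.085),('carton',(485,185),.13),('jar',(297,363),.075),('brown',(587,397),.085),('dish',(217,298),.0)]:
    print(n,atz(t,p[0]*f,p[1]*f,z).round(3))
```

```text
cams [0.30326625 0.01730326 1.15285202] [1.03899872 0.50365146 0.80129087]
mat [ 0.485 -0.135  0.003]
rackblue [ 0.54  -0.27   0.066]
green [ 0.46  -0.281  0.066]
tab [ 0.624 -0.018  0.066]
pad [0.578 0.173 0.24 ]
pocket [0.627 0.049 0.03 ]
housing [0.763 0.161 0.085]
carton [ 0.732 -0.17   0.13 ]
jar [0.406 0.183 0.075]
brown [ 0.337 -0.352  0.085]
dish [0.545 0.361 0.   ]
```

View pics/t0c.png

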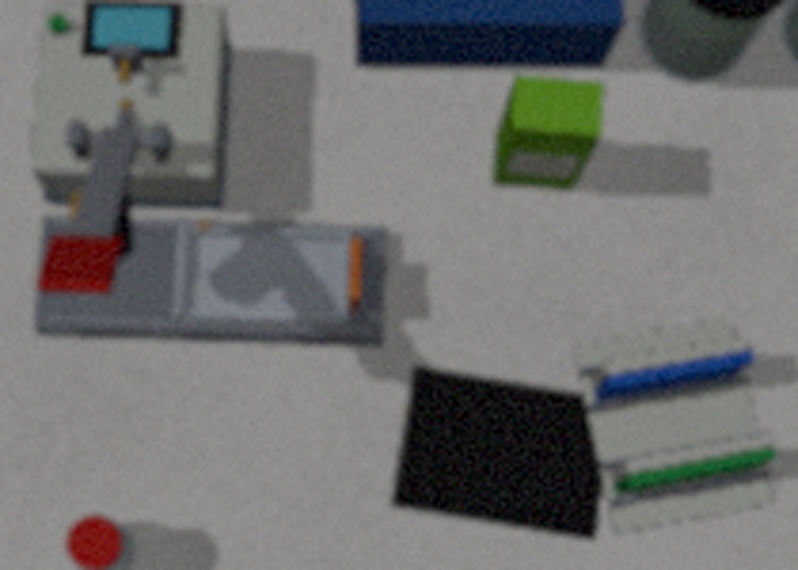

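View pics/s0c.png

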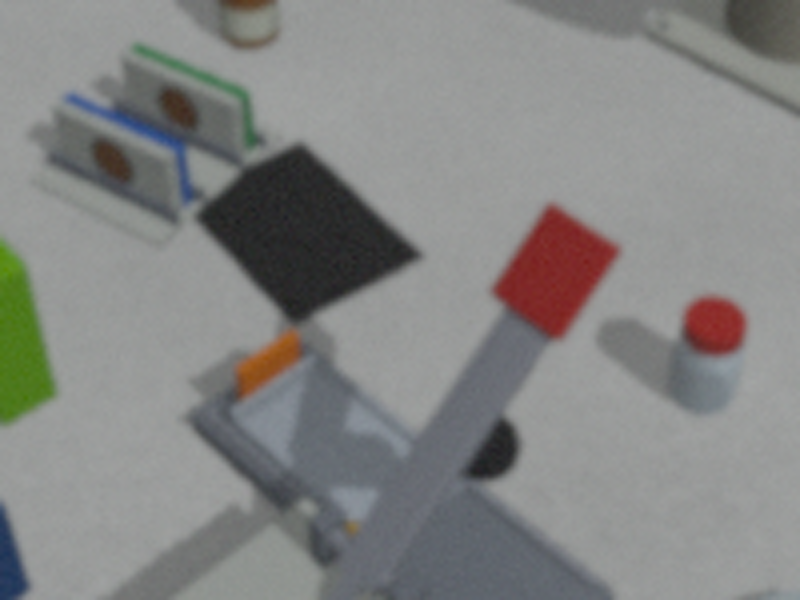

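The green strip's back edge runs from (620,490) to (774,460) in the top crop and from (250,90) to (135,45) in the scene crop. Its white window face is on the +x side. Triangulating now.

Run:
```python
from h import *
t=load('t0');s=load('s0')
T=lambda u,v:(t,165+u/3.8,90+v/3.8); S=lambda u,v:(s,155+u/4,145+v/4)
for n,a,b in [('g+y',T(620,490),S(250,90)),('g-y',T(774,460),S(135,45)),('b+y',T(600,397),S(187,142)),('b-y',T(750,362),S(68,95)),
 ('matA',T(417,367),S(298,320)),('matB',T(393,505),S(422,256)),('matC',T(597,537),S(300,145)),('matD',T(584,395),S(197,214)),
 ('tabtop-',T(362,236),S(237,372)),('tabbot-',T(361,305),S(297,332)),
 ('pad nearR',T(116,292),S(552,204)),('pad nearL',T(40,291),S(620,250)),('padfarL',T(52,236),S(558,340)),('padfarR',T(123,236),S(492,291)),]:
    X,r=tri([a,b]); print(n,X.round(4),np.round(r,4))
# segmentation of green strip on top
```

```text
g+y [ 0.4455 -0.2247  0.0658] [0.0036 0.0036]
g-y [ 0.4672 -0.3482  0.06  ] [0.0009 0.0009]
b+y [ 0.5201 -0.2131  0.0643] [0.0043 0.0043]
b-y [ 0.5467 -0.3341  0.0605] [0.0013 0.0013]
matA [ 0.5542 -0.0684  0.0015] [0.0026 0.0026]
matB [ 0.4406 -0.0482 -0.0014] [0.0007 0.0007]
matC [ 0.4123 -0.2149 -0.0046] [0.0019 0.0019]
matD [ 0.5301 -0.208   0.0012] [0.0019 0.0019]
tabtop- [ 0.6494 -0.0219  0.0603] [0.0027 0.0027]
tabbot- [ 0.5943 -0.0215  0.0551] [0.0014 0.0014]
pad nearR [0.5517 0.1477 0.2509] [0.0022 0.0022]
pad nearL [0.5537 0.1973 0.2503] [0.0009 0.0009]
padfarL [0.6017 0.1968 0.2184] [0.0011 0.0011]
padfarR [0.6002 0.1483 0.2199] [0.0022 0.0022]
```

```bash
cat >> h.py <<'E'
from scipy.spatial.transform import Rotation as Ro
def cur():
    o=bot.get_obs(); R=Ro.from_quat(o['tool_rot']).as_matrix(); return o['eef_pos'],np.degrees(np.arctan2(R[1,0],R[0,0])),o
def plan(target,yaw=None,n=None,start=None):
    """rows in tool units: equal steps in world, yaw = angle of tool x (deg, world)"""
    p,y,o=cur()
    if start is not None: p,y=np.array(start[:3]),start[3]
    if yaw is None: yaw=y
    d=np.array(target)-p; dy=(yaw-y+180)%360-180
    n=n or int(5*np.ceil(max(np.abs(d).max()/.0195,np.linalg.norm(d)/.03,abs(dy)/6.6)/5))
    rows=[]
    for i in range(n):
        a=np.radians(y+dy*i/n); s=d/n
        rows.append([round(float(v),2) for v in (( np.cos(a)*s[0]+np.sin(a)*s[1])/.02,(np.sin(a)*s[0]-np.cos(a)*s[1])/.02,-s[2]/.02,-dy/n/60)])
    for i in range(0,n,5): print(rows[i:i+5])
E
python3 -c "
from h import *
print(cur()[:2]); plan([.467,-.285,.24],100)"
```

```text
(array([ 0.15370505, -0.47525698,  0.25251062]), np.float64(17.920022485737167))
[[0.89, -0.21, 0.03, -0.07], [0.9, -0.15, 0.03, -0.07], [0.91, -0.08, 0.03, -0.07], [0.92, -0.02, 0.03, -0.07], [0.92, 0.05, 0.03, -0.07]]
[[0.91, 0.11, 0.03, -0.07], [0.9, 0.18, 0.03, -0.07], [0.88, 0.24, 0.03, -0.07], [0.86, 0.31, 0.03, -0.07], [0.84, 0.37, 0.03, -0.07]]
[[0.81, 0.43, 0.03, -0.07], [0.78, 0.48, 0.03, -0.07], [0.74, 0.54, 0.03, -0.07], [0.7, 0.59, 0.03, -0.07], [0.66, 0.64, 0.03, -0.07]]
[[0.61, 0.68, 0.03, -0.07], [0.56, 0.73, 0.03, -0.07], [0.51, 0.76, 0.03, -0.07], [0.45, 0.8, 0.03, -0.07], [0.39, 0.83, 0.03, -0.07]]
```

Emit:
{"fn": "apply_moves", "kwargs": {
  "commands": [
    [0.89,-0.21,0.03,-0.07],
    [0.9,-0.15,0.03,-0.07],
    [0.91,-0.08,0.03,-0.07],
    [0.92,-0.02,0.03,-0.07],
    [0.92,0.05,0.03,-0.07]
  ],
  "claw": 0
}}

```text
clock: 0.52
eef_pos: [0.2324, -0.4271, 0.2498]
tool_rot: [0.942, 0.335, -0.0, -0.001]
ft_force: [-1.0, 0.5, 0.3]
grip_width: 0.0856
grasp_force: 0.0
```

Emit:
{"fn": "apply_moves", "kwargs": {
  "commands": [
    [0.91,0.11,0.03,-0.07],
    [0.9,0.18,0.03,-0.07],
    [0.88,0.24,0.03,-0.07],
    [0.86,0.31,0.03,-0.07],
    [0.84,0.37,0.03,-0.07]
  ]
}}

```text
clock: 0.93
eef_pos: [0.3102, -0.3786, 0.2468]
tool_rot: [0.865, 0.501, -0.0, -0.001]
ft_force: [-0.6, 0.7, 0.1]
grip_width: 0.0852
grasp_force: 0.0
```

Emit:
{"fn": "apply_moves", "kwargs": {
  "commands": [
    [0.81,0.43,0.03,-0.07],
    [0.78,0.48,0.03,-0.07],
    [0.74,0.54,0.03,-0.07],
    [0.7,0.59,0.03,-0.07],
    [0.66,0.64,0.03,-0.07]
  ]
}}

```text
clock: 1.35
eef_pos: [0.3876, -0.3296, 0.2438]
tool_rot: [0.76, 0.65, -0.0, -0.001]
ft_force: [-0.5, 1.1, -0.1]
grip_width: 0.0853
grasp_force: 0.0
```

Emit:
{"fn": "apply_moves", "kwargs": {
  "commands": [
    [0.61,0.68,0.03,-0.07],
    [0.56,0.73,0.03,-0.07],
    [0.51,0.76,0.03,-0.07],
    [0.45,0.8,0.03,-0.07],
    [0.39,0.83,0.03,-0.07]
  ]
}}

```text
clock: 1.77
eef_pos: [0.4646, -0.2799, 0.2407]
tool_rot: [0.628, 0.778, -0.0, -0.001]
ft_force: [-0.4, -0.6, -0.2]
grip_width: 0.0856
grasp_force: 0.0
```

Run:
```python
from h import *
print(cur()[:2]); c=snap('wrist','w1'); print(ray(c,0,0)[0]); cv2.imwrite('pics/w1b.png',cv2.resize(c['image'],(800,600),interpolation=cv2.INTER_CUBIC))
```

```text
(array([ 0.46460154, -0.27989851,  0.24069354]), np.float64(102.13172060111154))
[ 0.45073058 -0.21592947  0.36100251]
```

View pics/w1b.png

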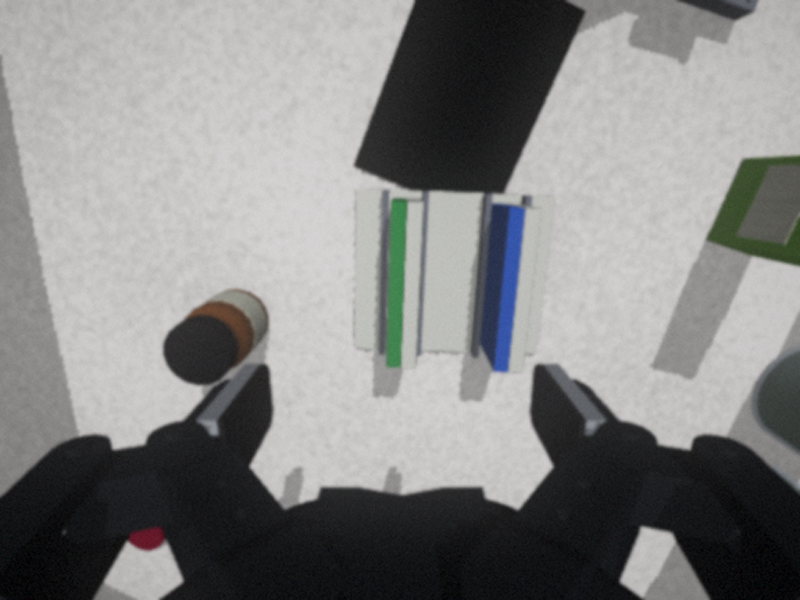

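The wrist view shows the green cassette's top with its seam running from (407,199) to (402,367). The blue cassette is at (508,206)–(501,370) and the mat is in the upper middle.

Run:
```python
from h import *
t=load('t0');s=load('s0');w=load('w1')
T=lambda u,v:(t,165+u/3.8,90+v/3.8); S=lambda u,v:(s,155+u/4,145+v/4);W=lambda u,v:(w,u/1.5625,v/1.5625)
for a in [(407,199),(402,367),(392,200),(387,366)]: print(atz(*W(*a),.066).round(4))
print(tri([W(392,200),T(620,490),S(250,90)]),tri([W(387,366),T(774,460),S(135,45)]))
print('mat',[atz(*W(*a),.003).round(4) for a in [(355,165),(503,192)]], 'tabshadow')
p=(atz(*W(407,199),.066)+atz(*W(402,367),.066))/2; print(p)
```

```text
[ 0.4566 -0.2266  0.066 ]
[ 0.4786 -0.3451  0.066 ]
[ 0.447  -0.2293  0.066 ]
[ 0.4676 -0.3466  0.066 ]
(array([ 0.44572054, -0.22687955,  0.06414706]), [np.float64(0.002795582253094239), np.float64(0.005088448928678726), np.float64(0.0024297443573197885)]) (array([ 0.46743137, -0.34847868,  0.0601958 ]), [np.float64(0.00085280452507074), np.float64(0.0013648180958638328), np.float64(0.0005128820920190509)])
mat [array([ 0.412 , -0.2117,  0.003 ]), array([ 0.532 , -0.2072,  0.003 ])] tabshadow
[ 0.46756196 -0.28585516  0.066     ]
```

```bash
python3 -c "
from h import *
plan([.4676,-.2859,.100],100.4,n=10); plan([.4676,-.2859,.06],100.4,n=5,start=[.4676,-.2859,.1,100.4])"
```

```text
[[-0.04, -0.01, 0.7, 0.0], [-0.04, -0.01, 0.7, 0.0], [-0.04, -0.01, 0.7, 0.0], [-0.04, -0.01, 0.7, 0.0], [-0.04, -0.01, 0.7, 0.0]]
[[-0.04, -0.01, 0.7, 0.0], [-0.04, -0.01, 0.7, 0.0], [-0.04, -0.01, 0.7, 0.0], [-0.04, -0.01, 0.7, 0.0], [-0.04, -0.01, 0.7, 0.0]]
[[0.0, 0.0, 0.4, -0.0], [0.0, 0.0, 0.4, -0.0], [0.0, 0.0, 0.4, -0.0], [0.0, 0.0, 0.4, -0.0], [0.0, 0.0, 0.4, -0.0]]
```

Emit:
{"fn": "apply_moves", "kwargs": {
  "commands": [
    [-0.04,-0.01,0.7,0.03],
    [-0.04,-0.01,0.7,0.0],
    [-0.04,-0.01,0.7,0.0],
    [-0.04,-0.01,0.7,0.0],
    [-0.04,-0.01,0.7,0.0]
  ]
}}

```text
clock: 2.23
eef_pos: [0.4634, -0.2846, 0.1702]
tool_rot: [0.642, 0.767, -0.0, -0.001]
ft_force: [0.8, 0.6, 0.9]
grip_width: 0.0853
grasp_force: 0.0
```

Emit:
{"fn": "apply_moves", "kwargs": {
  "commands": [
    [-0.04,-0.01,0.7,0.0],
    [-0.04,-0.01,0.7,0.0],
    [-0.04,-0.01,0.7,0.0],
    [-0.04,-0.01,0.7,0.0],
    [-0.04,-0.01,0.7,0.0]
  ]
}}

```text
clock: 2.65
eef_pos: [0.463, -0.2888, 0.1002]
tool_rot: [0.642, 0.766, -0.0, -0.001]
ft_force: [0.6, 0.4, -0.1]
grip_width: 0.0855
grasp_force: 0.0
```

Emit:
{"fn": "apply_moves", "kwargs": {
  "commands": [
    [0,0,0.4,0],
    [0,0,0.4,0],
    [0,0,0.4,0],
    [0,0,0.4,0],
    [0,0,0.4,0]
  ]
}}

```text
clock: 3.07
eef_pos: [0.4639, -0.289, 0.061]
tool_rot: [0.642, 0.767, 0.0, 0.0]
ft_force: [0.1, 0.6, -0.5]
grip_width: 0.0853
grasp_force: 0.0
```

```bash
python3 -c "
from h import *
print(cur())"
```

```text
(array([ 0.46392241, -0.28902964,  0.0609839 ]), np.float64(100.11895954092081), {'clock': 3.0667, 'joint_pos': array([-5.57193193e-01,  4.88106702e-01, -1.68255484e-01,  9.13650034e-01,
        4.67684291e-05,  8.36993841e-01]), 'joint_vel': array([-0.00127725,  0.11580144, -0.10376313, -0.22211783,  0.00239149,
       -0.0017882 ]), 'tau': array([-1.99498254e-02, -4.47480583e+01,  2.09503877e+01,  3.10532358e-01,
       -1.14782906e-03,  6.41035840e-04]), 'eef_pos': array([ 0.46392241, -0.28902964,  0.0609839 ]), 'tool_rot': array([6.41991912e-01, 7.66711309e-01, 7.78254021e-05, 3.84962196e-04]), 'ft_force': array([ 0.0833575 ,  0.59812041, -0.5092899 ]), 'ft_torque': array([-0.01646392, -0.0174222 ,  0.03252353]), 'grasp_force': 0.0, 'grip_width': 0.08525411485307907})
```

Emit:
{"fn": "apply_moves", "kwargs": {
  "commands": [
    [0.12,0.21,0,0],
    [0,0,0,0],
    [0,0,0,0],
    [0,0,0,0],
    [0,0,0,0]
  ]
}}

```text
clock: 3.48
eef_pos: [0.4678, -0.286, 0.0619]
tool_rot: [0.642, 0.767, 0.0, 0.001]
ft_force: [-0.2, -0.1, 0.1]
grip_width: 0.0855
grasp_force: 0.0
```

Emit:
{"fn": "apply_moves", "kwargs": {
  "commands": [
    [0,0,0,0],
    [0,0,0,0],
    [0,0,0,0],
    [0,0,0,0],
    [0,0,0,0]
  ],
  "claw": 1
}}

```text
clock: 3.9
eef_pos: [0.4673, -0.2858, 0.0613]
tool_rot: [0.642, 0.767, 0.0, 0.0]
ft_force: [0.5, 0.6, 1.0]
grip_width: 0.0253
grasp_force: 0.0
```

Emit:
{"fn": "apply_moves", "kwargs": {
  "commands": [
    [0,0,0,0],
    [0,0,0,0],
    [0,0,0,0],
    [0,0,0,0],
    [0,0,0,0]
  ]
}}

```text
clock: 4.32
eef_pos: [0.4676, -0.2859, 0.0615]
tool_rot: [0.642, 0.767, 0.0, 0.0]
ft_force: [1.7, -0.5, 1.8]
grip_width: 0.021
grasp_force: 59.4
```

```bash
python3 -c "
from h import *
plan([.449,-.1287,.12],80,n=10,start=[.4676,-.2859,.1215,100.1]);plan([.449,-.1287,.062],80,n=5,start=[.449,-.1287,.12,80])"
```

```text
[[0.79, 0.05, 0.01, 0.03], [0.79, 0.02, 0.01, 0.03], [0.79, -0.01, 0.01, 0.03], [0.79, -0.04, 0.01, 0.03], [0.79, -0.06, 0.01, 0.03]]
[[0.79, -0.09, 0.01, 0.03], [0.78, -0.12, 0.01, 0.03], [0.78, -0.15, 0.01, 0.03], [0.77, -0.17, 0.01, 0.03], [0.77, -0.2, 0.01, 0.03]]
[[0.0, 0.0, 0.58, 0.0], [0.0, 0.0, 0.58, 0.0], [0.0, 0.0, 0.58, 0.0], [0.0, 0.0, 0.58, 0.0], [0.0, 0.0, 0.58, 0.0]]
```

Emit:
{"fn": "apply_moves", "kwargs": {
  "commands": [
    [0,0,-0.6,0],
    [0,0,-0.6,0],
    [0,0,-0.6,0],
    [0,0,-0.6,0],
    [0,0,-0.6,0]
  ]
}}

```text
clock: 4.73
eef_pos: [0.4665, -0.2853, 0.1209]
tool_rot: [0.642, 0.767, -0.0, -0.001]
ft_force: [0.5, -0.0, -1.9]
grip_width: 0.0208
grasp_force: 58.9
```

Emit:
{"fn": "apply_moves", "kwargs": {
  "commands": [
    [0.79,0.05,0.01,0.03],
    [0.79,0.02,0.01,0.03],
    [0.79,-0.01,0.01,0.04],
    [0.79,-0.04,0.01,0.03],
    [0.79,-0.06,0.01,0.04]
  ]
}}

```text
clock: 5.15
eef_pos: [0.4569, -0.2062, 0.1195]
tool_rot: [0.708, 0.706, -0.0, -0.001]
ft_force: [-0.3, 0.3, -2.3]
grip_width: 0.021
grasp_force: 58.9
```

Emit:
{"fn": "apply_moves", "kwargs": {
  "commands": [
    [0.79,-0.09,0.01,0.03],
    [0.78,-0.12,0.01,0.04],
    [0.78,-0.15,0.01,0.03],
    [0.77,-0.17,0.01,0.04],
    [0.77,-0.2,0.01,0.03]
  ]
}}

```text
clock: 5.57
eef_pos: [0.448, -0.1275, 0.1186]
tool_rot: [0.768, 0.64, -0.001, -0.001]
ft_force: [-0.1, 0.0, -2.1]
grip_width: 0.0211
grasp_force: 58.9
```

Emit:
{"fn": "apply_moves", "kwargs": {
  "commands": [
    [0,0,0.5,0],
    [0,0,0.5,0],
    [0,0,0.5,0],
    [0,0,0.5,0],
    [0,0,0,0]
  ]
}}

```text
clock: 5.98
eef_pos: [0.4467, -0.1277, 0.077]
tool_rot: [0.768, 0.641, -0.002, -0.002]
ft_force: [-0.5, -0.1, -2.3]
grip_width: 0.0214
grasp_force: 58.9
```

```bash
python3 -c "
from h import *
print(cur()[:2]);plan([.449,-.1287,.0585],80,n=5)"
```

```text
(array([ 0.44666681, -0.12773903,  0.07695425]), np.float64(79.734346457941))
[[-0.01, 0.02, 0.18, -0.0], [-0.01, 0.02, 0.18, -0.0], [-0.01, 0.02, 0.18, -0.0], [-0.01, 0.02, 0.18, -0.0], [-0.01, 0.02, 0.18, -0.0]]
```

Emit:
{"fn": "apply_moves", "kwargs": {
  "commands": [
    [-0.01,0.02,0.25,0],
    [-0.01,0.02,0.25,0],
    [-0.01,0.02,0.2,0],
    [-0.01,0.02,0.18,0],
    [0,0.02,0,0]
  ]
}}

```text
clock: 6.4
eef_pos: [0.4504, -0.1296, 0.061]
tool_rot: [0.768, 0.641, -0.0, -0.0]
ft_force: [0.4, -0.3, -2.5]
grip_width: 0.0211
grasp_force: 58.9
```

Emit:
{"fn": "apply_moves", "kwargs": {
  "commands": [
    [0,0,0.03,0],
    [0,0,0.0,0],
    [0,0,0,0],
    [0,0,0,0],
    [0,0,0,0]
  ]
}}

```text
clock: 6.82
eef_pos: [0.451, -0.1297, 0.0613]
tool_rot: [0.768, 0.641, 0.0, 0.0]
ft_force: [0.7, 0.3, -3.2]
grip_width: 0.021
grasp_force: 58.9
```

Emit:
{"fn": "apply_moves", "kwargs": {
  "commands": [
    [0,0,0.05,0],
    [0,0,0.05,0],
    [0,0,0.05,0],
    [0,0,0,0],
    [0,0,0,0]
  ]
}}

```text
clock: 7.23
eef_pos: [0.4509, -0.1297, 0.0585]
tool_rot: [0.768, 0.641, 0.0, 0.0]
ft_force: [-1.4, 1.1, 3.2]
grip_width: 0.0211
grasp_force: 59.5
```

Emit:
{"fn": "apply_moves", "kwargs": {
  "commands": [
    [0,0,0,0],
    [0,0,0,0],
    [0,0,0,0],
    [0,0,0,0],
    [0,0,0,0]
  ],
  "claw": 0
}}

```text
clock: 7.65
eef_pos: [0.4508, -0.1296, 0.058]
tool_rot: [0.768, 0.641, -0.0, -0.0]
ft_force: [-0.2, 1.0, 0.2]
grip_width: 0.0797
grasp_force: 0.0
```

Emit:
{"fn": "apply_moves", "kwargs": {
  "commands": [
    [0,0,0,0],
    [0,0,-0.2,0],
    [0,0,-0.2,0],
    [0,0,0,0],
    [0,0,0,0]
  ]
}}

```text
clock: 8.07
eef_pos: [0.4513, -0.1298, 0.0666]
tool_rot: [0.768, 0.641, 0.0, 0.001]
ft_force: [-1.1, -1.3, -0.9]
grip_width: 0.0853
grasp_force: 0.0
```

Emit:
{"fn": "apply_moves", "kwargs": {
  "commands": [
    [0,0.25,0,0],
    [0,0.25,0,0],
    [0,0.25,0,0],
    [0,0.25,0,0],
    [0,0.25,0,0]
  ]
}}

```text
clock: 8.48
eef_pos: [0.4761, -0.1342, 0.066]
tool_rot: [0.768, 0.641, 0.0, 0.0]
ft_force: [0.2, 0.6, -1.0]
grip_width: 0.0848
grasp_force: 0.0
```

Emit:
{"fn": "apply_moves", "kwargs": {
  "commands": [
    [0,0.2,0,0],
    [0,0.2,0,0],
    [0,0.2,0,0],
    [0,0.2,0,0],
    [0,0.2,0,0]
  ]
}}

```text
clock: 8.9
eef_pos: [0.4954, -0.1377, 0.0661]
tool_rot: [0.768, 0.641, -0.0, -0.0]
ft_force: [-0.4, -1.0, -0.4]
grip_width: 0.0855
grasp_force: 0.1
```

Run:
```python
from h import *
print(cur()[:2]); c=snap('wrist','w2'); s=snap('scene','s2')['image'][130:280,120:320]; t=snap('top','t2')['image'][120:270,220:420]
cv2.imwrite('pics/w2b.png',np.vstack([np.hstack([cv2.resize(s,(400,300)),cv2.resize(t,(400,300))]),cv2.resize(c['image'][84:],(512,300)) if 0 else np.pad(cv2.resize(c['image'],(400,300)),((0,0),(0,400),(0,0)))]))
```

```text
(array([ 0.49540457, -0.13772129,  0.06606852]), np.float64(79.72120101127807))
```

View pics/w2b.png

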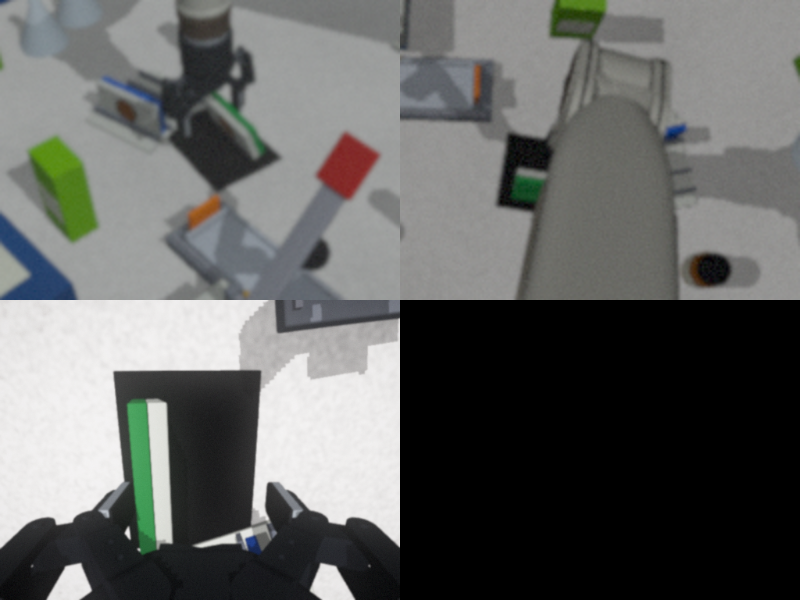

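The wrist view (lower left) shows the cassette leaning toward its window on the mat, with the green back at about (140,480). I'll keep pushing.

Emit:
{"fn": "apply_moves", "kwargs": {
  "commands": [
    [0,0.15,0,0],
    [0,0.15,0,0],
    [0,0.15,0,0],
    [0,0.15,0,0],
    [0,0,0,0]
  ]
}}

```text
clock: 9.47
eef_pos: [0.5078, -0.14, 0.0663]
tool_rot: [0.768, 0.641, 0.0, 0.0]
ft_force: [0.1, -0.3, 0.6]
grip_width: 0.0856
grasp_force: 0.0
```

Emit:
{"fn": "apply_moves", "kwargs": {
  "commands": [
    [0,0,0,0],
    [0,0,0,0],
    [0,0,0,0],
    [0,0,0,0],
    [0,0,0,0]
  ]
}}

```text
clock: 9.88
eef_pos: [0.5068, -0.1398, 0.0661]
tool_rot: [0.768, 0.641, -0.0, -0.0]
ft_force: [-0.1, 0.2, -0.0]
grip_width: 0.0853
grasp_force: 0.0
```

Run:
```python
from h import *
print(cur()[:2]); c=snap('wrist','w3'); cv2.imwrite('pics/w3b.png',cv2.resize(c['image'],(800,600),interpolation=cv2.INTER_CUBIC))
```

```text
(array([ 0.50676093, -0.13978132,  0.06611245]), np.float64(79.721365949391))
```

View pics/w3b.png

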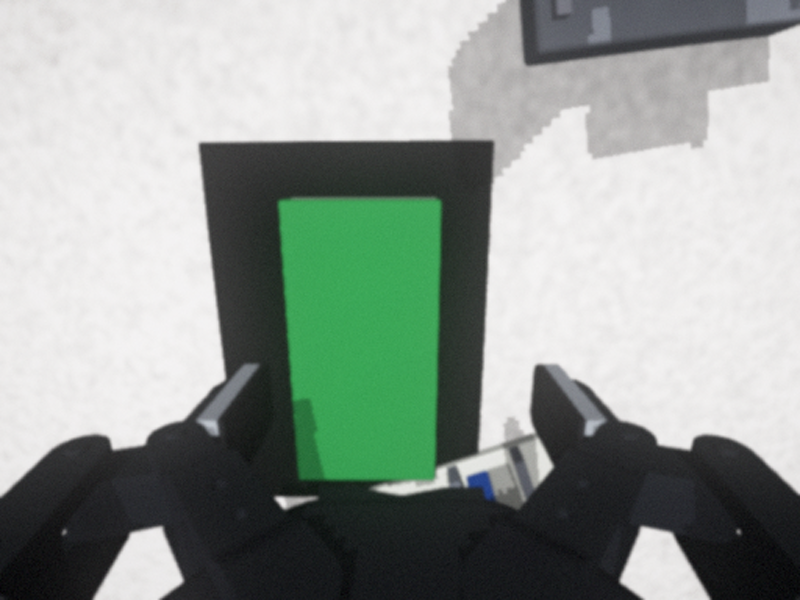

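The picture shows the cassette flat on the mat with its green back up, so the window is down. I tipped it the wrong way. Green corners are at (280,200), (441,199), (435,480) and (298,480). To mend it, I'll grip it loosely across its width near the +y end and let it swing to hang vertically. Then I'll set it on its short end and lay it over with the window up.

Run:
```python
from h import *
w=load('w3');W=lambda u,v,z:atz(w,u/1.5625,v/1.5625,z)
P=[W(*a,.025) for a in [(280,200),(441,199),(435,480),(298,480)]]
print(np.round(P,4)); c=sum(P)/4; l=(P[0]+P[1]-P[2]-P[3])/2; print('mid',c,'len',np.linalg.norm(l),'ang',np.degrees(np.arctan2(l[1],l[0])),'width',np.linalg.norm(P[0]-P[1]))
M=[W(*a,.003) for a in [(200,144),(493,142)]]; print('mat +y corners',np.round(M,4))
a=np.radians(80);e=np.array([np.cos(a),np.sin(a),0])
g=c+e*.044; g[2]=.066; print('grip',g); plan(g,n=5)
```

```text
[[ 0.4738 -0.0741  0.025 ]
 [ 0.5315 -0.0844  0.025 ]
 [ 0.5103 -0.2021  0.025 ]
 [ 0.4513 -0.1916  0.025 ]]
mid [ 0.49170962 -0.13805718  0.025     ] len 0.11961004922682017 ang 79.47810935585092 width 0.058550694786743254
mat +y corners [[ 0.4412 -0.0464  0.003 ]
 [ 0.5573 -0.0672  0.003 ]]
grip [ 0.49935014 -0.09472563  0.066     ]
[[0.43, -0.15, 0.0, -0.0], [0.43, -0.15, 0.0, -0.0], [0.43, -0.15, 0.0, -0.0], [0.43, -0.15, 0.0, -0.0], [0.43, -0.15, 0.0, -0.0]]
```

Emit:
{"fn": "apply_moves", "kwargs": {
  "commands": [
    [0.43,-0.15,0,0],
    [0.43,-0.15,0,0],
    [0.43,-0.15,0,0],
    [0.43,-0.15,0,0],
    [0.43,-0.15,0,0]
  ]
}}

```text
clock: 10.35
eef_pos: [0.4994, -0.0935, 0.0661]
tool_rot: [0.767, 0.641, -0.0, -0.0]
ft_force: [0.3, -0.5, 0.3]
grip_width: 0.0855
grasp_force: 0.0
```

Emit:
{"fn": "apply_moves", "kwargs": {
  "commands": [
    [0,0,0.4,0],
    [0,0,0.4,0],
    [0,0,0.4,0],
    [0,0,0.3,0],
    [0,0,0,0]
  ]
}}

```text
clock: 10.77
eef_pos: [0.4984, -0.0949, 0.0341]
tool_rot: [0.768, 0.641, -0.001, -0.001]
ft_force: [-0.4, -0.2, -0.1]
grip_width: 0.0853
grasp_force: 0.0
```

Emit:
{"fn": "apply_moves", "kwargs": {
  "commands": [
    [0,0,0,0],
    [0,0,0,0],
    [0,0,0,0],
    [0,0,0,0],
    [0,0,0,0]
  ],
  "claw": 0.27
}}

```text
clock: 11.18
eef_pos: [0.5001, -0.095, 0.0365]
tool_rot: [0.768, 0.641, 0.0, 0.0]
ft_force: [-0.7, -0.4, -0.1]
grip_width: 0.0623
grasp_force: 0.0
```

Emit:
{"fn": "apply_moves", "kwargs": {
  "commands": [
    [0,0,0.05,0],
    [0,0,0.05,0],
    [0,0,0.05,0],
    [0,0,0,0],
    [0,0,0,0]
  ],
  "claw": 0.3
}}

```text
clock: 11.6
eef_pos: [0.5001, -0.0949, 0.0338]
tool_rot: [0.768, 0.641, 0.0, 0.0]
ft_force: [-2.5, 0.4, 5.5]
grip_width: 0.0596
grasp_force: 5.2
```

Emit:
{"fn": "apply_moves", "kwargs": {
  "commands": [
    [0,0,0,0],
    [0,0,0,0],
    [0,0,0,0],
    [0,0,0,0],
    [0,0,0,0]
  ],
  "claw": 0.31
}}

```text
clock: 12.02
eef_pos: [0.5, -0.0949, 0.0339]
tool_rot: [0.768, 0.641, 0.0, 0.0]
ft_force: [-0.8, -0.4, 7.4]
grip_width: 0.0592
grasp_force: 22.6
```

Emit:
{"fn": "apply_moves", "kwargs": {
  "commands": [
    [0,0,-0.1,0],
    [0,0,0,0],
    [0,0,0,0],
    [0,0,0,0],
    [0,0,0,0]
  ],
  "claw": 0.3
}}

```text
clock: 12.43
eef_pos: [0.4997, -0.0947, 0.0348]
tool_rot: [0.768, 0.641, -0.0, -0.0]
ft_force: [1.0, 0.2, -2.0]
grip_width: 0.0598
grasp_force: 6.6
```

Emit:
{"fn": "apply_moves", "kwargs": {
  "commands": [
    [0,0,-0.4,0],
    [0,0,-0.4,0],
    [-0.05,0,-0.4,0],
    [-0.05,0,-0.4,0],
    [-0.1,0,-0.4,0]
  ]
}}

```text
clock: 12.85
eef_pos: [0.4994, -0.0988, 0.0764]
tool_rot: [0.768, 0.641, 0.0, 0.0]
ft_force: [-0.2, -0.1, -1.5]
grip_width: 0.0598
grasp_force: 6.0
```

```bash
cat >> h.py <<'E'
def green(fn,cam='wrist'):
    c=snap(cam,fn); h=cv2.cvtColor(c['image'],cv2.COLOR_BGR2HSV); m=cv2.inRange(h,(55,90,40),(80,255,255))
    n,l,s,_=cv2.connectedComponentsWithStats(m); i=1+np.argmax(s[1:,4]); m=(l==i).astype(np.uint8)
    r=cv2.minAreaRect(cv2.findNonZero(m)); print(cam,'green bbox',s[i],'corners',cv2.boxPoints(r).round(1).tolist())
    q=cv2.approxPolyDP(cv2.findContours(m,0,2)[0][0],4,True)[:,0].tolist(); print('poly',q); return c,q
E
python3 - <<'E'
from h import *
green('w4');green('s4','scene');print(cur()[:2])
w=load('w4');p,_,_=cur()
# predicted if rigid horizontal (dz from pick) : corners of top
E
```

```text
wrist green bbox [  195   213   124   105 11028] corners [[195.0, 213.0], [318.0, 213.0], [318.0, 317.0], [195.0, 317.0]]
poly [[197, 214], [195, 232], [213, 312], [261, 317], [301, 311], [317, 235], [314, 213]]
scene green bbox [490 165  22  26 334] corners [[488.6000061035156, 185.60000610351562], [498.1000061035156, 163.3000030517578], [515.7999877929688, 170.89999389648438], [506.20001220703125, 193.10000610351562]]
poly [[498, 165], [495, 173], [504, 175], [494, 175], [490, 183], [504, 190], [511, 182], [511, 169]]
(array([ 0.50046194, -0.09925595,  0.07720504]), np.float64(79.69826031232243))
```

```bash
cat >> h.py <<'E'
def tilt(w,rows=(240,305),axis_dz=.0195):
    """edges of green face for tilt angle th of the cassette (far end down), gripped 15.5 mm from its end"""
    p,y,_=cur(); a=np.radians(y); e=np.array([np.cos(a),np.sin(a),0]); n=np.array([np.sin(a),-np.cos(a),0])
    A=p-np.array([0,0,axis_dz])
    for th in range(0,95,10):
        t=np.radians(th); d=-e*np.cos(t)-np.array([0,0,np.sin(t)]); up=-e*np.sin(t)+np.array([0,0,np.cos(t)])
        out=[]
        for s in (-1,1):
            q=np.array([proj(w,A+d*l+up*.011+n*s*.03) for l in np.linspace(-.015,.1,60)])
            o=np.argsort(q[:,1]); out+=[q[o][:,1].min().round()]+[np.interp(r,q[o][:,1],q[o][:,0]).round(1) for r in rows]
        print(th,out)
E
python3 - <<'E'
from h import *
w=load('w4'); tilt(w)
E
```

```text
0 [np.float64(222.0), np.float64(199.4), np.float64(203.6), np.float64(222.0), np.float64(319.0), np.float64(314.5)]
10 [np.float64(228.0), np.float64(198.8), np.float64(206.1), np.float64(228.0), np.float64(319.6), np.float64(311.7)]
20 [np.float64(235.0), np.float64(197.9), np.float64(209.4), np.float64(234.0), np.float64(320.6), np.float64(308.2)]
30 [np.float64(241.0), np.float64(196.7), np.float64(214.0), np.float64(241.0), np.float64(321.9), np.float64(303.2)]
40 [np.float64(248.0), np.float64(196.6), np.float64(221.7), np.float64(248.0), np.float64(322.0), np.float64(294.7)]
50 [np.float64(255.0), np.float64(196.8), np.float64(223.1), np.float64(255.0), np.float64(321.8), np.float64(293.2)]
60 [np.float64(261.0), np.float64(197.2), np.float64(224.1), np.float64(261.0), np.float64(321.4), np.float64(292.1)]
70 [np.float64(242.0), np.float64(224.7), np.float64(197.9), np.float64(242.0), np.float64(291.4), np.float64(320.7)]
80 [np.float64(223.0), np.float64(215.3), np.float64(198.7), np.float64(223.0), np.float64(301.6), np.float64(319.7)]
90 [np.float64(203.0), np.float64(211.6), np.float64(199.7), np.float64(203.0), np.float64(305.7), np.float64(318.7)]
```

Emit:
{"fn": "apply_moves", "kwargs": {
  "commands": [
    [-0.35,0,-0.55,0],
    [-0.35,0,-0.45,0],
    [-0.45,0,-0.45,0],
    [-0.45,0,-0.35,0],
    [-0.55,0,-0.35,0]
  ]
}}

```text
clock: 13.37
eef_pos: [0.4913, -0.1419, 0.1189]
tool_rot: [0.768, 0.641, 0.0, 0.0]
ft_force: [0.5, 0.3, -2.8]
grip_width: 0.0598
grasp_force: 5.5
```

Emit:
{"fn": "apply_moves", "kwargs": {
  "commands": [
    [-0.6,0,-0.25,0],
    [-0.5,0,-0.2,0],
    [-0.6,0,-0.1,0],
    [-0.6,0,-0.05,0],
    [-0.5,0,0,0]
  ]
}}

```text
clock: 13.78
eef_pos: [0.4811, -0.1977, 0.1301]
tool_rot: [0.768, 0.641, -0.0, 0.0]
ft_force: [-0.1, 0.0, -2.5]
grip_width: 0.0599
grasp_force: 5.4
```

Run:
```python
from h import *
w,q=green('w5'); print(cur()[:2]); cv2.imwrite('pics/w5b.png',np.hstack([w['image'][::1],snap('scene','s5')['image'][100:300,60:348].repeat(1,0) if 0 else cv2.resize(snap('scene','s5')['image'][110:270,130:250],(288,384))]))
```

```text
wrist green bbox [ 195  222  125   23 2696] corners [[195.0, 222.0], [319.0, 222.0], [319.0, 244.0], [195.0, 244.0]]
poly [[195, 228], [198, 244], [319, 242], [317, 222], [198, 222]]
(array([ 0.48081365, -0.19904753,  0.12989729]), np.float64(79.5826228731062))
```

View pics/w5b.png

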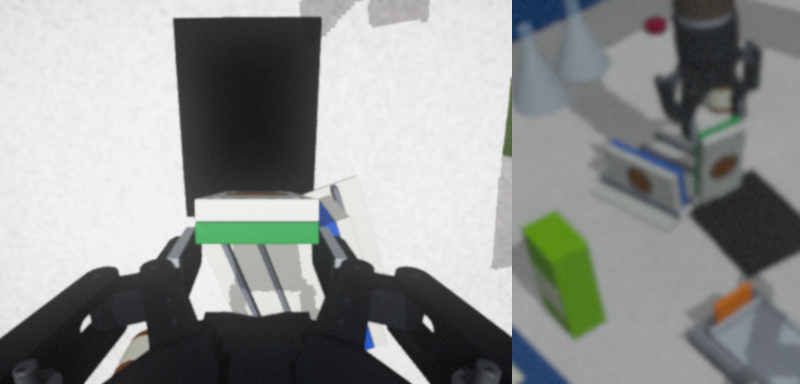

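The cassette now hangs upright, with its window facing up the image (+u) and its top at rows 197–243. I'll tighten the grip, lift it, and carry it to the mat's +y end.

```bash
python3 -c "
from h import *
p,y,_=cur()
plan([.4983,-.0622,.1549],80,n=10,start=[*(p+[0,0,.025]),y])"
```

```text
[[0.68, -0.04, -0.0, -0.0], [0.68, -0.04, -0.0, -0.0], [0.68, -0.04, -0.0, -0.0], [0.68, -0.04, -0.0, -0.0], [0.68, -0.04, -0.0, -0.0]]
[[0.68, -0.03, -0.0, -0.0], [0.68, -0.03, -0.0, -0.0], [0.68, -0.03, -0.0, -0.0], [0.68, -0.03, -0.0, -0.0], [0.68, -0.03, -0.0, -0.0]]
```

Emit:
{"fn": "apply_moves", "kwargs": {
  "commands": [
    [0,0,0,0],
    [0,0,0,0],
    [0,0,-0.25,0],
    [0,0,-0.5,0],
    [0,0,-0.5,0]
  ],
  "claw": 0.31
}}

```text
clock: 14.3
eef_pos: [0.4813, -0.1956, 0.1558]
tool_rot: [0.767, 0.641, -0.0, -0.0]
ft_force: [0.6, 0.1, -1.3]
grip_width: 0.059
grasp_force: 20.0
```

Emit:
{"fn": "apply_moves", "kwargs": {
  "commands": [
    [0.68,-0.04,0,0],
    [0.68,-0.04,0,0],
    [0.68,-0.04,0,0],
    [0.68,-0.04,0,0],
    [0.68,-0.04,0,0]
  ]
}}

```text
clock: 14.72
eef_pos: [0.4903, -0.1278, 0.1566]
tool_rot: [0.767, 0.641, 0.001, 0.001]
ft_force: [0.2, 1.0, -1.7]
grip_width: 0.0589
grasp_force: 20.1
```

Emit:
{"fn": "apply_moves", "kwargs": {
  "commands": [
    [0.68,-0.03,0,0],
    [0.68,-0.03,0,0],
    [0.68,-0.03,0,0],
    [0.68,-0.03,0,0],
    [0.68,-0.03,0,0]
  ]
}}

```text
clock: 15.13
eef_pos: [0.4995, -0.0602, 0.1566]
tool_rot: [0.767, 0.641, 0.001, 0.001]
ft_force: [0.2, 0.5, -2.0]
grip_width: 0.0593
grasp_force: 20.1
```

Emit:
{"fn": "apply_moves", "kwargs": {
  "commands": [
    [0,0,0.4,0],
    [0,0,0.4,0],
    [0,0,0.2,0],
    [0,0,0.05,0],
    [0,0,0,0]
  ]
}}

```text
clock: 15.55
eef_pos: [0.4982, -0.0616, 0.1334]
tool_rot: [0.768, 0.641, -0.001, -0.001]
ft_force: [0.1, 0.6, -1.6]
grip_width: 0.0595
grasp_force: 20.1
```

Emit:
{"fn": "apply_moves", "kwargs": {
  "commands": [
    [0,0,0.05,0],
    [0,0,0.05,0],
    [0,0,0.05,0],
    [0,0,0,0],
    [0,0,0,0]
  ]
}}

```text
clock: 15.97
eef_pos: [0.4988, -0.0612, 0.1312]
tool_rot: [0.768, 0.641, 0.0, 0.0]
ft_force: [0.5, -0.6, -1.9]
grip_width: 0.0594
grasp_force: 20.1
```

Emit:
{"fn": "apply_moves", "kwargs": {
  "commands": [
    [0,0,0.05,0],
    [0,0,0.05,0],
    [0,0,0,0],
    [0,0,0,0],
    [0,0,0,0]
  ]
}}

```text
clock: 16.38
eef_pos: [0.4988, -0.0611, 0.1291]
tool_rot: [0.768, 0.641, -0.0, -0.0]
ft_force: [-1.1, -0.7, -2.1]
grip_width: 0.0595
grasp_force: 20.1
```

Emit:
{"fn": "apply_moves", "kwargs": {
  "commands": [
    [0,0,0,0],
    [0,0,0,0],
    [0,0,0,0],
    [0,0,0,0],
    [0,0,0,0]
  ],
  "claw": 0.3
}}

```text
clock: 16.8
eef_pos: [0.4988, -0.0611, 0.1291]
tool_rot: [0.768, 0.641, 0.0, -0.0]
ft_force: [-0.0, 0.2, -2.8]
grip_width: 0.0602
grasp_force: 5.4
```

Emit:
{"fn": "apply_moves", "kwargs": {
  "commands": [
    [-0.55,0,-0.03,0],
    [-0.55,0,0.03,0],
    [-0.54,0,0.09,0],
    [-0.54,0,0.15,0],
    [-0.51,0,0.2,0]
  ]
}}

```text
clock: 17.22
eef_pos: [0.4898, -0.1161, 0.1218]
tool_rot: [0.768, 0.64, 0.001, 0.001]
ft_force: [-2.6, -0.2, 10.3]
grip_width: 0.0599
grasp_force: 7.0
```

Run:
```python
from h import *
w,q=green('w6'); print(cur()[:2])
t=load('w6')['image']; h=cv2.cvtColor(t,cv2.COLOR_BGR2HSV); m=cv2.inRange(h,(3,80,30),(20,255,220)); n,l,s,cc=cv2.connectedComponentsWithStats(m); print([ (a.tolist(),b.round().tolist()) for a,b in zip(s[1:],cc[1:]) if a[4]>60])
```

```text
wrist green bbox [ 192  228  129   23 2816] corners [[192.0, 228.0], [320.0, 228.0], [320.0, 250.0], [192.0, 250.0]]
poly [[194, 249], [320, 247], [319, 228], [195, 228]]
(array([ 0.48897448, -0.11774475,  0.12107922]), np.float64(79.54983691557985))
[([381, 7, 113, 40, 2142], [437.0, 27.0]), ([228, 174, 57, 12, 478], [256.0, 179.0])]
```

```bash
cat >> h.py <<'E'
def lay(w,L=.0445):
    p,y,_=cur(); a=np.radians(y); e=np.array([np.cos(a),np.sin(a),0]); A=p-np.array([0,0,.0195])
    for ph in range(0,95,10):
        t=np.radians(ph); d=e*np.sin(t)-np.array([0,0,np.cos(t)]); up=e*np.cos(t)+np.array([0,0,np.sin(t)])
        print(ph,'window',proj(w,A+d*L+up*.011).round(),'greentop',proj(w,A-d*.0155-up*.011).round(),'whitetop',proj(w,A-d*.0155+up*.011).round(),'bottom',proj(w,A+d*.1045+up*.011).round(), 'botz',(A+d*.1045-up*.011)[2].round(3))
E
python3 -c "
from h import *
lay(load('w6'))
lay(load('w5'))"
```

```text
0 window [256. 199.] greentop [256. 275.] whitetop [256. 235.] bottom [256. 180.] botz -0.003
10 window [256. 190.] greentop [256. 277.] whitetop [256. 242.] bottom [256. 161.] botz -0.003
20 window [256. 181.] greentop [256. 278.] whitetop [256. 249.] bottom [256. 141.] botz -0.0
30 window [256. 173.] greentop [256. 277.] whitetop [256. 256.] bottom [256. 122.] botz 0.006
40 window [256. 167.] greentop [256. 276.] whitetop [256. 262.] bottom [256. 104.] botz 0.014
50 window [256. 162.] greentop [256. 274.] whitetop [256. 267.] bottom [256.  85.] botz 0.026
60 window [256. 159.] greentop [256. 270.] whitetop [256. 271.] bottom [256.  67.] botz 0.04
70 window [256. 158.] greentop [256. 267.] whitetop [256. 275.] bottom [256.  50.] botz 0.056
80 window [256. 160.] greentop [256. 262.] whitetop [256. 277.] bottom [256.  35.] botz 0.073
90 window [256. 165.] greentop [256. 257.] whitetop [256. 278.] bottom [256.  24.] botz 0.091
0 window [247.  75.] greentop [243. 108.] whitetop [242.  56.] bottom [249.  85.] botz -0.003
10 window [247.  62.] greentop [243. 113.] whitetop [242.  62.] bottom [249.  62.] botz -0.003
20 window [246.  48.] greentop [243. 118.] whitetop [242.  69.] bottom [249.  37.] botz -0.0
30 window [246.  35.] greentop [243. 121.] whitetop [242.  77.] bottom [248.  11.] botz 0.006
40 window [245.  22.] greentop [244. 123.] whitetop [242.  85.] bottom [248. -17.] botz 0.014
50 window [245.  10.] greentop [244. 124.] whitetop [242.  93.] bottom [247. -47.] botz 0.026
60 window [244.  -1.] greentop [244. 124.] whitetop [242. 100.] bottom [246. -79.] botz 0.04
70 window [243. -11.] greentop [245. 123.] whitetop [242. 107.] bottom [ 244. -113.] botz 0.056
80 window [243. -19.] greentop [245. 120.] whitetop [243. 113.] bottom [ 243. -150.] botz 0.073
90 window [242. -25.] greentop [245. 117.] whitetop [243. 117.] bottom [ 241. -189.] botz 0.091
```

```bash
cat >> h.py <<'E'
def win(fn,cam):
    c=snap(cam,fn); h=cv2.cvtColor(c['image'],cv2.COLOR_BGR2HSV); m=cv2.inRange(h,(3,80,30),(20,255,200)); n,l,s,cc=cv2.connectedComponentsWithStats(m)
    print(cam,[(a.tolist(),b.round(1).tolist()) for a,b in zip(s[1:],cc[1:]) if a[4]>40]); return c
E
python3 - <<'E'
from h import *
w=win('w7','wrist'); s=win('s7','scene'); print(cur()[0], cur()[2]['ft_force'])
h=cv2.cvtColor(s['image'],cv2.COLOR_BGR2HSV); m=cv2.inRange(h,(60,90,40),(80,255,255)); n,l,st,cc=cv2.connectedComponentsWithStats(m); print('green',[(a.tolist(),b.round(1).tolist()) for a,b in zip(st[1:],cc[1:]) if a[4]>30])
p=cur()[0]
print('tcp in scene',proj(s,p),'bottom0',proj(s,[.4988,-.0611,.003]))
E
```

```text
wrist [([382, 12, 114, 31, 1551], [427.5, 27.8]), ([228, 173, 57, 12, 531], [256.1, 178.3])]
scene [([410, 0, 90, 53, 3511], [453.8, 20.8]), ([465, 0, 47, 180, 3431], [494.4, 109.4]), ([265, 21, 78, 87, 1802], [291.6, 68.1]), ([0, 37, 84, 245, 10908], [31.6, 133.7]), ([249, 50, 10, 23, 159], [254.1, 62.3]), ([419, 132, 23, 26, 410], [429.4, 144.7]), ([232, 191, 10, 10, 62], [236.7, 195.4]), ([214, 227, 16, 17, 145], [221.5, 235.3])]
[ 0.48919739 -0.11652325  0.12124854] [-1.49509796 -1.07035931  5.2878318 ]
green [([490, 164, 22, 27, 319], [502.4, 178.7]), ([225, 336, 7, 8, 42], [228.5, 339.3])]
tcp in scene [231.43452766 175.5183109 ] bottom0 [243.79279587 215.80766678]
```

Run:
```python
from h import *
X,r=tri([(load('w7'),256.1,178.3),(load('s7'),236.7,195.4)]); p,y,_=cur(); a=np.radians(y)
e=np.array([np.cos(a),np.sin(a),0]); print(X,r,'rel u,z',(X-p)@e,X[2]-p[2])
for f in ('w5','w7'):
    w=load(f); print(f,ray(w,0,0)[0])
# top edges assuming height: white/green boundary row
for ph in range(0,40,5):
    t=np.radians(ph); u=e*np.cos(t)+np.array([0,0,np.sin(t)]); d=e*np.sin(t)-np.array([0,0,np.cos(t)])
    g=X-d*.06-u*.011; b=X-d*.06-u*.022; bot=X+d*.06-u*.022
    print(ph,'boundary',proj(load('w7'),g).round(),'greenedge',proj(load('w7'),b).round(),'bottom z',bot[2].round(4),'u',((bot-p)@e).round(4),'width px',np.linalg.norm(proj(load('w7'),b+.03*np.array([e[1],-e[0],0]))-proj(load('w7'),b-.03*np.array([e[1],-e[0],0]))).round(1))
```

```text
[ 0.49336292 -0.09329703  0.06150672] [np.float64(0.00036933471596768707), np.float64(0.00036933471596765335)] rel u,z 0.023596520233126222 -0.059741812955298346
w5 [ 0.49282353 -0.13320428  0.25035558]
w7 [ 0.5007091  -0.05299045  0.24116839]
0 boundary [257. 231.] greenedge [257. 252.] bottom z 0.0015 u 0.0016 width px 126.0
5 boundary [257. 240.] greenedge [257. 259.] bottom z -0.0002 u 0.0069 width px 122.8
10 boundary [257. 248.] greenedge [257. 266.] bottom z -0.0014 u 0.0123 width px 119.4
15 boundary [257. 255.] greenedge [257. 271.] bottom z -0.0021 u 0.0179 width px 115.9
20 boundary [257. 261.] greenedge [257. 275.] bottom z -0.0024 u 0.0234 width px 112.4
25 boundary [257. 266.] greenedge [257. 277.] bottom z -0.0022 u 0.029 width px 108.9
30 boundary [257. 269.] greenedge [257. 279.] bottom z -0.0015 u 0.0345 width px 105.4
35 boundary [257. 272.] greenedge [257. 280.] bottom z -0.0003 u 0.04 width px 102.1
```

Emit:
{"fn": "apply_moves", "kwargs": {
  "commands": [
    [0,0,0,0],
    [0,0,0,0],
    [0,0,-0.4,0],
    [0,0,-0.4,0],
    [0,0,0,0]
  ],
  "claw": 0.31
}}

```text
clock: 17.78
eef_pos: [0.4901, -0.1149, 0.138]
tool_rot: [0.768, 0.641, 0.001, 0.001]
ft_force: [0.3, -1.0, -1.6]
grip_width: 0.0595
grasp_force: 22.3
```

Emit:
{"fn": "apply_moves", "kwargs": {
  "commands": [
    [0.5,0,0,0],
    [0.5,0,0,0],
    [0.5,0,0,0],
    [0.5,0,0,0],
    [0,0,0,0]
  ]
}}

```text
clock: 18.2
eef_pos: [0.4965, -0.0722, 0.136]
tool_rot: [0.767, 0.642, 0.0, -0.001]
ft_force: [-0.9, -1.1, -2.1]
grip_width: 0.0596
grasp_force: 22.2
```

Emit:
{"fn": "apply_moves", "kwargs": {
  "commands": [
    [0,0,0.25,0],
    [0,0,0.25,0],
    [0,0,0.15,0],
    [0,0,0.1,0],
    [0,0,0,0]
  ]
}}

```text
clock: 18.62
eef_pos: [0.4957, -0.0751, 0.1213]
tool_rot: [0.768, 0.641, -0.0, -0.0]
ft_force: [-1.7, -0.6, 0.8]
grip_width: 0.0594
grasp_force: 22.5
```

```bash
cat >> h.py <<'E'
def loc(tag,smax=(190,280)):
    w=win('w'+tag,'wrist'); s=win('s'+tag,'scene'); p,y,o=cur(); print('tcp',p.round(4),y.round(2),o['ft_force'].round(1)); return w,s
def up(w,s,a,b):
    X,r=tri([(w,*a),(s,*b)]); p,y,_=cur(); t=np.radians(y); e=np.array([np.cos(t),np.sin(t),0]); n=np.array([np.sin(t),-np.cos(t),0]); m=X-np.array([.4844,-.138,0])
    print('window',X.round(4),np.round(r,4),'rel tcp u,n,z',((X-p)@e).round(4),((X-p)@n).round(4),(X-p)[2].round(4),'mat u,n',(m@e).round(4),(m@n).round(4))
E
python3 -c "
from h import *
loc('8')"
```

```text
wrist [([378, 87, 107, 19, 546], [410.5, 97.9]), ([229, 174, 56, 11, 463], [256.2, 178.7])]
scene [([230, 0, 18, 10, 133], [237.6, 3.8]), ([414, 0, 85, 54, 3392], [455.2, 21.1]), ([490, 0, 22, 84, 936], [504.3, 43.1]), ([265, 32, 78, 76, 1442], [295.5, 74.8]), ([0, 36, 84, 247, 10902], [31.7, 133.5]), ([360, 41, 6, 26, 103], [363.0, 56.4]), ([465, 89, 47, 91, 2505], [490.4, 134.3]), ([418, 131, 24, 27, 411], [429.4, 144.6]), ([210, 139, 14, 8, 92], [216.9, 142.6]), ([241, 199, 10, 10, 63], [245.5, 203.3]), ([214, 227, 16, 17, 144], [221.4, 235.3])]
tcp [ 0.4957 -0.075   0.1213] 79.68 [-3.  -0.2  2.7]
```

```bash
python3 -c "
from h import *
up(load('w8'),load('s8'),(256.2,178.7),(245.5,203.3))"
```

```text
window [ 0.4999 -0.0506  0.0621] [0.0004 0.0004] rel tcp u,n,z 0.0247 -0.0003 -0.0592 mat u,n 0.0887 -0.0004
```

Emit:
{"fn": "apply_moves", "kwargs": {
  "commands": [
    [0,0,0,0],
    [0,0,0,0],
    [0,0,0,0],
    [0,0,0,0],
    [0,0,0,0]
  ],
  "claw": 0.28
}}

```text
clock: 19.13
eef_pos: [0.4965, -0.0747, 0.1213]
tool_rot: [0.768, 0.641, 0.0, 0.0]
ft_force: [-1.2, -0.3, 0.2]
grip_width: 0.0617
grasp_force: 0.3
```

Emit:
{"fn": "apply_moves", "kwargs": {
  "commands": [
    [0,0,0,0],
    [0,0,0,0],
    [0,0,0,0],
    [0,0,0,0],
    [0,0,0,0]
  ],
  "claw": 0.2
}}

```text
clock: 19.55
eef_pos: [0.4964, -0.0747, 0.1213]
tool_rot: [0.768, 0.641, 0.0, 0.0]
ft_force: [-0.2, 0.7, 0.5]
grip_width: 0.0685
grasp_force: 0.0
```

```bash
python3 -c "
from h import *
loc('9');green('w9g')"
```

```text
wrist [([377, 84, 106, 23, 589], [412.8, 97.9]), ([227, 175, 57, 12, 516], [255.1, 180.7])]
scene [([231, 0, 17, 10, 135], [237.7, 3.9]), ([414, 0, 85, 53, 3396], [455.3, 21.1]), ([490, 0, 22, 86, 913], [504.4, 42.2]), ([265, 32, 78, 76, 1442], [295.5, 74.8]), ([0, 36, 84, 246, 10892], [31.6, 133.5]), ([360, 41, 6, 26, 100], [363.0, 56.5]), ([464, 91, 48, 89, 2503], [490.5, 134.3]), ([419, 131, 23, 27, 410], [429.4, 144.7]), ([210, 139, 15, 8, 94], [217.0, 142.6]), ([241, 198, 10, 10, 64], [245.1, 202.8]), ([214, 227, 16, 17, 145], [221.5, 235.3])]
tcp [ 0.4964 -0.0747  0.1213] 79.72 [-0.6  0.2  0.6]
wrist green bbox [ 190  232  129   23 2806] corners [[190.0, 232.0], [318.0, 232.0], [318.0, 254.0], [190.0, 254.0]]
poly [[190, 234], [194, 253], [317, 252], [318, 232]]
```

Emit:
{"fn": "apply_moves", "kwargs": {
  "commands": [
    [0.3,0,-0.2,0],
    [0.35,0,-0.35,0],
    [0,0,0,0],
    [0,0,0,0],
    [0,0,0,0]
  ]
}}

```text
clock: 20.12
eef_pos: [0.4989, -0.0616, 0.1326]
tool_rot: [0.767, 0.641, 0.0, 0.0]
ft_force: [-0.5, 0.8, -0.4]
grip_width: 0.0685
grasp_force: 0.0
```

Emit:
{"fn": "apply_moves", "kwargs": {
  "commands": [
    [0,0,0,0],
    [0,0,0,0],
    [0,0,0,0],
    [0,0,0,0],
    [0,0,0,0]
  ],
  "claw": 0.298
}}

```text
clock: 20.53
eef_pos: [0.4983, -0.062, 0.1322]
tool_rot: [0.768, 0.641, -0.0, -0.0]
ft_force: [-1.6, -0.4, 0.4]
grip_width: 0.0601
grasp_force: 1.2
```

Emit:
{"fn": "apply_moves", "kwargs": {
  "commands": [
    [0,0,0,0],
    [0,0,0,0],
    [0,0,0,0],
    [0,0,0,0],
    [0,0,0,0]
  ]
}}

```text
clock: 20.95
eef_pos: [0.4985, -0.0619, 0.1322]
tool_rot: [0.768, 0.641, -0.0, -0.0]
ft_force: [-1.0, -0.4, 0.7]
grip_width: 0.06
grasp_force: 1.4
```

```bash
python3 -c "
from h import *
loc('10');green('w10g')"
```

```text
wrist [([370, 105, 97, 21, 629], [406.3, 116.2]), ([230, 189, 53, 13, 553], [256.1, 195.0])]
scene [([230, 0, 19, 9, 112], [238.0, 2.8]), ([416, 0, 83, 54, 3325], [456.0, 21.2]), ([490, 0, 22, 88, 932], [504.4, 42.8]), ([360, 28, 8, 39, 179], [364.2, 52.4]), ([265, 32, 78, 76, 1388], [296.1, 75.8]), ([0, 37, 84, 245, 10886], [31.6, 133.4]), ([464, 88, 48, 92, 2484], [490.7, 134.3]), ([418, 132, 24, 26, 410], [429.4, 144.7]), ([210, 139, 14, 8, 86], [216.4, 142.7]), ([241, 199, 10, 10, 64], [245.2, 203.3]), ([214, 227, 16, 17, 143], [221.5, 235.4])]
tcp [ 0.4986 -0.0619  0.1323] 79.72 [-0.8 -0.1  0.1]
wrist green bbox [ 199  247  117   20 2276] corners [[199.0, 247.0], [315.0, 247.0], [315.0, 266.0], [199.0, 266.0]]
poly [[199, 248], [203, 266], [314, 264], [314, 247]]
```

Grip is 1.4 N. Starting the arc.

Emit:
{"fn": "apply_moves", "kwargs": {
  "commands": [
    [-0.58,0,0,0],
    [-0.58,0,0.03,0],
    [-0.57,0,0.09,0],
    [-0.55,0,0.15,0],
    [-0.53,0,0.2,0]
  ]
}}

```text
clock: 21.52
eef_pos: [0.4884, -0.119, 0.1228]
tool_rot: [0.768, 0.64, -0.0, 0.0]
ft_force: [-1.0, 0.1, 0.4]
grip_width: 0.0596
grasp_force: 2.1
```

```bash
python3 -c "
from h import *
loc('11');green('w11g');lay(load('w11'),.049)"
```

```text
wrist [([382, 2, 113, 41, 2029], [436.1, 22.9]), ([226, 144, 60, 36, 1713], [255.6, 161.4])]
scene [([410, 0, 89, 54, 3514], [453.5, 20.8]), ([490, 0, 22, 88, 923], [504.5, 42.3]), ([265, 19, 78, 89, 1827], [291.4, 67.4]), ([0, 37, 84, 246, 10897], [31.6, 133.7]), ([248, 48, 11, 25, 195], [253.8, 61.6]), ([465, 90, 47, 90, 2493], [490.5, 134.2]), ([419, 132, 23, 26, 408], [429.4, 144.6]), ([234, 191, 10, 12, 97], [238.6, 196.2]), ([214, 227, 16, 17, 145], [221.5, 235.3])]
tcp [ 0.4878 -0.1195  0.1222] 79.53 [-0.6 -1.2  1.6]
wrist green bbox [ 200  250  115   12 1327] corners [[200.0, 250.0], [314.0, 250.0], [314.0, 261.0], [200.0, 261.0]]
poly [[200, 258], [308, 261], [314, 250], [200, 251]]
0 window [256. 195.] greentop [256. 272.] whitetop [256. 231.] bottom [256. 178.] botz -0.001
10 window [256. 184.] greentop [256. 274.] whitetop [256. 238.] bottom [256. 158.] botz -0.002
20 window [256. 174.] greentop [256. 275.] whitetop [256. 245.] bottom [256. 139.] botz 0.001
30 window [256. 165.] greentop [256. 274.] whitetop [256. 252.] bottom [256. 120.] botz 0.007
40 window [256. 158.] greentop [256. 273.] whitetop [256. 258.] bottom [256. 101.] botz 0.016
50 window [256. 152.] greentop [256. 271.] whitetop [256. 264.] bottom [256.  82.] botz 0.027
60 window [256. 147.] greentop [256. 268.] whitetop [256. 268.] bottom [256.  63.] botz 0.041
70 window [256. 146.] greentop [256. 264.] whitetop [256. 271.] bottom [256.  46.] botz 0.057
80 window [256. 147.] greentop [256. 259.] whitetop [256. 274.] bottom [256.  30.] botz 0.074
90 window [256. 151.] greentop [256. 254.] whitetop [256. 275.] bottom [256.  18.] botz 0.092
```

Tilt is about 33°, as planned. Continuing.

Emit:
{"fn": "apply_moves", "kwargs": {
  "commands": [
    [-0.52,0,0.26,0],
    [-0.48,0,0.32,0],
    [-0.44,0,0.36,0],
    [-0.4,0,0.4,0],
    [-0.36,0,0.45,0]
  ]
}}

```text
clock: 22.08
eef_pos: [0.4806, -0.1616, 0.0862]
tool_rot: [0.768, 0.641, -0.0, 0.0]
ft_force: [-1.0, -1.0, 0.6]
grip_width: 0.06
grasp_force: 2.8
```

Emit:
{"fn": "apply_moves", "kwargs": {
  "commands": [
    [-0.31,0,0.48,0],
    [-0.26,0,0.51,0],
    [-0.2,0,0.54,0],
    [-0.15,0,0.5,0],
    [0,0,0,0]
  ]
}}

```text
clock: 22.5
eef_pos: [0.4759, -0.1783, 0.0437]
tool_rot: [0.768, 0.641, -0.001, -0.002]
ft_force: [-0.8, -1.4, -1.8]
grip_width: 0.0597
grasp_force: 2.1
```

```bash
python3 -c "
from h import *
w,s=loc('12')
cv2.imwrite('pics/w12b.png',np.hstack([w['image'],cv2.resize(s['image'][130:258,160:256],(288,384),interpolation=cv2.INTER_CUBIC)]))"
```

```text
wrist [([217, 99, 81, 82, 5305], [257.0, 139.6])]
scene [([391, 0, 108, 53, 4021], [447.2, 20.0]), ([490, 0, 22, 89, 923], [504.5, 42.7]), ([265, 19, 79, 89, 1774], [292.9, 69.4]), ([0, 37, 84, 246, 10899], [31.6, 133.5]), ([237, 47, 22, 31, 303], [251.1, 62.6]), ([464, 90, 48, 90, 2494], [490.5, 134.3]), ([419, 132, 23, 26, 411], [429.4, 144.6]), ([226, 193, 12, 8, 77], [231.3, 196.4]), ([214, 227, 16, 17, 146], [221.5, 235.3])]
tcp [ 0.4768 -0.1781  0.0455] 79.73 [-0.9 -0.6 -1. ]
```

View pics/w12b.png

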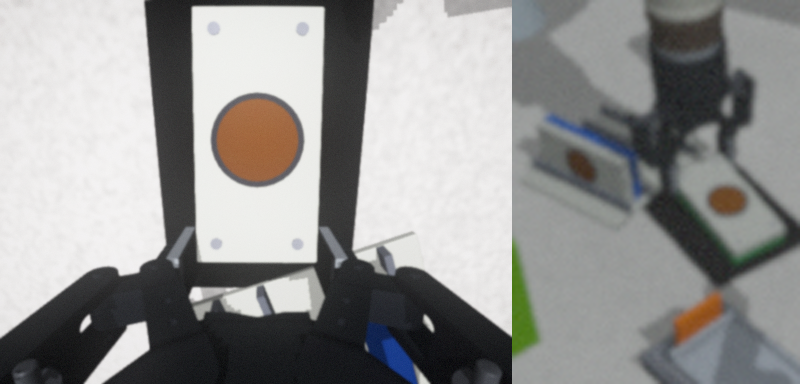

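The picture shows the window up, with its centre at (257,140), and the cassette almost flat. I'll lower the last 9 mm and release.

Emit:
{"fn": "apply_moves", "kwargs": {
  "commands": [
    [-0.05,0,0.2,0],
    [0,0,0.2,0],
    [0,0,0.05,0],
    [0,0,0,0],
    [0,0,0,0]
  ]
}}

```text
clock: 23.02
eef_pos: [0.4775, -0.1794, 0.0377]
tool_rot: [0.768, 0.641, 0.0, 0.0]
ft_force: [-0.1, 0.0, -1.0]
grip_width: 0.0603
grasp_force: 1.9
```

Emit:
{"fn": "apply_moves", "kwargs": {
  "commands": [
    [0,0,0,0],
    [0,0,0,0],
    [0,0,0,0],
    [0,0,0,0],
    [0,0,0,0]
  ],
  "claw": 0.1
}}

```text
clock: 23.43
eef_pos: [0.4774, -0.1796, 0.0377]
tool_rot: [0.768, 0.641, 0.0, 0.0]
ft_force: [-0.4, 0.3, -0.8]
grip_width: 0.0769
grasp_force: 0.0
```

Emit:
{"fn": "apply_moves", "kwargs": {
  "commands": [
    [0,0,-0.4,0],
    [0,0,-0.4,0],
    [0,0,-0.4,0],
    [0,0,-0.4,0],
    [0,0,-0.4,0]
  ],
  "claw": 0
}}

```text
clock: 23.85
eef_pos: [0.4776, -0.1797, 0.0788]
tool_rot: [0.768, 0.641, 0.0, 0.0]
ft_force: [-0.8, 0.1, -0.1]
grip_width: 0.0856
grasp_force: 0.0
```

Run:
```python
from h import *
w,s=loc('13')
g=w['image'].min(2); v=cv2.cvtColor(w['image'],cv2.COLOR_BGR2GRAY)
# mat dark mask hull -> bright region inside
m=(v>120).astype(np.uint8); n,l,st,cc=cv2.connectedComponentsWithStats(m,connectivity=4)
for a in st[1:]:
    if a[4]>3000: print(a)
for b in (s,):
    pass
h=cv2.cvtColor(s['image'],cv2.COLOR_BGR2HSV)
```

```text
wrist [([225, 105, 62, 63, 3052], [255.7, 136.0])]
scene [([397, 0, 102, 53, 3871], [449.0, 20.2]), ([490, 0, 22, 88, 942], [504.4, 43.1]), ([265, 12, 79, 96, 1951], [291.2, 65.4]), ([0, 36, 84, 246, 10885], [31.6, 133.5]), ([233, 36, 26, 42, 608], [248.2, 59.8]), ([480, 67, 17, 22, 85], [488.0, 77.2]), ([464, 89, 48, 91, 2488], [490.5, 134.4]), ([419, 131, 23, 27, 405], [429.5, 144.5]), ([226, 195, 11, 7, 64], [230.8, 198.0]), ([214, 227, 16, 17, 145], [221.5, 235.3])]
tcp [ 0.4787 -0.1801  0.0796] 79.72 [-0.4  0.1  0.6]
[     0      0    512    326 107306]
[  203    30   105   198 15395]
```

Run:
```python
from h import *
w=load('w13'); v=cv2.cvtColor(w['image'],cv2.COLOR_BGR2GRAY); m=(v>120).astype(np.uint8); n,l,st,cc=cv2.connectedComponentsWithStats(m,connectivity=4)
i=[k for k in range(1,n) if 8000<st[k,4]<30000][0]; m=cv2.morphologyEx(cv2.morphologyEx((l==i).astype(np.uint8),cv2.MORPH_CLOSE,np.ones((7,7))),cv2.MORPH_OPEN,np.ones((7,7)))
c=max(cv2.findContours(m,0,2)[0],key=cv2.contourArea); q=cv2.approxPolyDP(c,6,True)[:,0]; print(q.tolist())
P=np.array([atz(w,*a,.025) for a in q]); print(P.round(4).tolist(),'mean',P.mean(0))
if len(q)==4:
    for k in range(4): d=P[k]-P[k-1]; print(np.linalg.norm(d).round(4),np.degrees(np.arctan2(d[1],d[0])).round(1))
print('win',atz(w,255.7,136,.025)); up(w,load('s13'),(255.7,136),(230.8,198))
plan([.60,-.03,.20],90)
```

```text
[[204, 31], [212, 226], [299, 226], [307, 31]]
[[0.4683, -0.064, 0.025], [0.4469, -0.1805, 0.025], [0.5044, -0.191, 0.025], [0.5258, -0.0745, 0.025]] mean [ 0.48637421 -0.12751151  0.025     ]
0.0584 169.6
0.1185 -100.4
0.0585 -10.4
0.1185 79.6
win [ 0.48654791 -0.12727242  0.025     ]
window [ 0.4868 -0.1276  0.0249] [0.0004 0.0004] rel tcp u,n,z 0.0531 -0.0013 -0.0547 mat u,n 0.0107 0.0005
[[0.85, 0.46, -0.6, -0.02], [0.84, 0.48, -0.6, -0.02], [0.83, 0.49, -0.6, -0.02], [0.82, 0.51, -0.6, -0.02], [0.81, 0.52, -0.6, -0.02]]
[[0.8, 0.54, -0.6, -0.02], [0.79, 0.55, -0.6, -0.02], [0.78, 0.57, -0.6, -0.02], [0.77, 0.58, -0.6, -0.02], [0.76, 0.59, -0.6, -0.02]]
```

Cassette is flat at (0.4866, -0.1274), yaw 79.6°, height 25 mm, and 11 mm from the mat's centre. Next, a look at the carriage.

Emit:
{"fn": "apply_moves", "kwargs": {
  "commands": [
    [0.85,0.46,-0.6,-0.02],
    [0.84,0.48,-0.6,-0.02],
    [0.83,0.49,-0.6,-0.02],
    [0.82,0.51,-0.6,-0.02],
    [0.81,0.52,-0.6,-0.02]
  ]
}}

```text
clock: 24.37
eef_pos: [0.5377, -0.1034, 0.138]
tool_rot: [0.733, 0.681, -0.0, -0.0]
ft_force: [-0.2, 0.1, -0.6]
grip_width: 0.0857
grasp_force: 0.0
```

Emit:
{"fn": "apply_moves", "kwargs": {
  "commands": [
    [0.8,0.54,-0.6,-0.02],
    [0.79,0.55,-0.6,-0.02],
    [0.78,0.57,-0.6,-0.02],
    [0.77,0.58,-0.6,-0.02],
    [0.76,0.59,-0.6,0]
  ]
}}

```text
clock: 24.78
eef_pos: [0.5968, -0.0271, 0.1978]
tool_rot: [0.704, 0.711, -0.0, -0.0]
ft_force: [0.3, -0.1, 0.9]
grip_width: 0.0851
grasp_force: 0.0
```

Run:
```python
from h import *
print(cur()[:2]); c=snap('wrist','w14'); print(proj(c,[.622,.045,.03]),proj(c,[.622,-.03,.066])); cv2.imwrite('pics/w14b.png',cv2.resize(c['image'],(800,600),interpolation=cv2.INTER_CUBIC))
```

```text
(array([ 0.59683102, -0.02712898,  0.19784918]), np.float64(90.5646861713823))
[282.99982125 108.85972872] [283.86749477 190.99240848]
```

View pics/w14b.png

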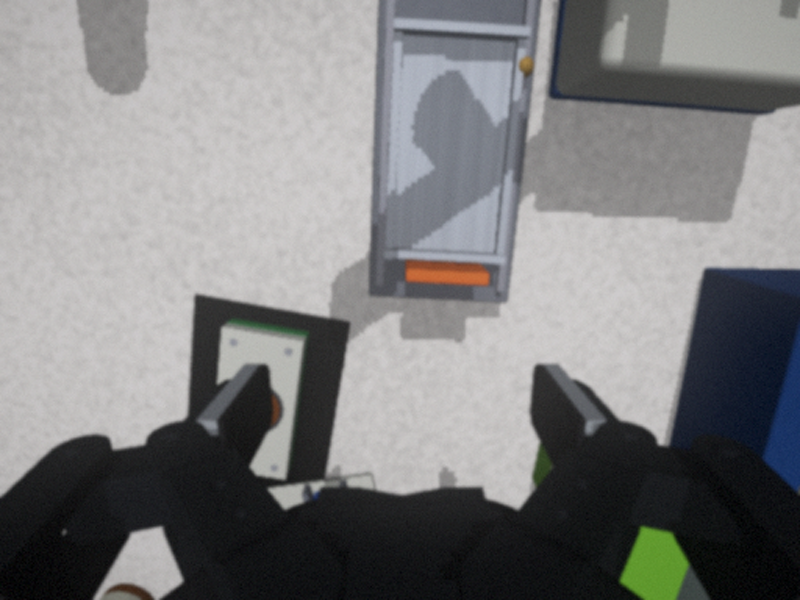

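The view shows the pocket from the far wall at rows 18–33 to the near wall at rows 250–262. The lips run from x≈390–530 at the far end to 385–508 at the near end, and the orange tab spans (405–490, 262–285).

Run:
```python
from h import *
w=load('w14'); im=w['image']; W=lambda u,v,z:atz(w,u/1.5625,v/1.5625,z).round(4)
for n,p,z in [('far wall outer L',(393,19),.042),('far outer R',(530,26),.042),('far inner L',(397,33),.042),('near wall top L',(385,251),.042),('near top R',(503,256),.042),('near outer L',(388,262),.042),
 ('lipR outer far',(537,60),.036),('lipR outer near',(508,262),.036),('lipL outer far',(391,60),.036),('lipL outer near',(383,250),.036),
 ('floor inner L far',(402,40),.03),('floor L near',(387,250),.03),('floor R near',(498,250),.03),('floorR far',(517,40),.03),
 ('tab TL',(407,261),.066),('tab TR',(489,265),.066),('tab BL',(405,278),.066),('tab BR',(489,284),.066),('bed BL',(370,295),.02),('bed BR',(506,300),.02),('bed L far',(379,20),.02)]: print(n,W(*p,z))
# column/row profiles
g=cv2.cvtColor(im,cv2.COLOR_BGR2GRAY)
print('row 100',g[100,236:346].tolist()); print('row 150',g[150,236:336].tolist()); print('col 290',g[0:195,290].tolist())
h=cv2.cvtColor(im,cv2.COLOR_BGR2HSV); m=cv2.inRange(h,(3,150,80),(15,255,255)); m[:120]=0; m[:,:240]=0; m[:,330:]=0; m[200:]=0; c=max(cv2.findContours(m,0,2)[0],key=cv2.contourArea); print('orange',cv2.boundingRect(c),cv2.boxPoints(cv2.minAreaRect(c)).tolist())
```

```text
far wall outer L [0.5905 0.1276 0.042 ]
far outer R [0.6687 0.1251 0.042 ]
far inner L [0.5928 0.1204 0.042 ]
near wall top L [ 0.586  -0.0054  0.042 ]
near top R [ 0.6617 -0.0079  0.042 ]
near outer L [ 0.5879 -0.0125  0.042 ]
lipR outer far [0.6758 0.1088 0.036 ]
lipR outer near [ 0.6667 -0.0129  0.036 ]
lipL outer far [0.5893 0.1076 0.036 ]
lipL outer near [ 0.5844 -0.0057  0.036 ]
floor inner L far [0.5957 0.1201 0.03  ]
floor L near [ 0.5869 -0.0067  0.03  ]
floor R near [ 0.6609 -0.0059  0.03  ]
floorR far [0.6646 0.1211 0.03  ]
tab TL [ 0.5998 -0.0074  0.066 ]
tab TR [ 0.6481 -0.0094  0.066 ]
tab BL [ 0.5987 -0.0177  0.066 ]
tab BR [ 0.6488 -0.0208  0.066 ]
bed BL [ 0.5745 -0.0404  0.02  ]
bed BR [ 0.6713 -0.0432  0.02  ]
bed L far [0.5815 0.1341 0.02  ]
row 100 [190, 181, 155, 128, 113, 107, 111, 125, 136, 147, 145, 141, 142, 164, 176, 177, 177, 174, 171, 175, 179, 179, 181, 178, 175, 178, 176, 180, 175, 179, 178, 179, 181, 177, 178, 179, 174, 157, 138, 129, 126, 126, 126, 127, 132, 130, 131, 126, 129, 122, 124, 124, 124, 122, 124, 123, 128, 125, 129, 131, 132, 131, 129, 130,
[... 1186 characters left out ...]
126, 123, 123, 128, 126, 127, 125, 125, 124, 127, 124, 124, 125, 127, 120, 123, 125, 122, 122, 125, 125, 127, 122, 125, 121, 128, 125, 125, 124, 123, 124, 121, 127, 123, 125, 124, 118, 119, 124, 126, 125, 125, 123, 126, 122, 126, 126, 129, 146, 161, 167, 170, 172, 175, 173, 170, 172, 169, 174, 171, 174, 175, 169, 171, 173, 169, 173, 171, 168, 164, 153, 142, 159, 173, 176, 172, 150, 119, 89, 89, 93, 90, 98, 109, 120, 129, 132, 126, 126, 129, 118, 101, 87, 83, 84, 78, 85, 84, 80, 78, 87, 98, 125, 141, 146]
orange (260, 168, 53, 14) [[259.4812927246094, 179.37408447265625], [260.0947570800781, 167.10476684570312], [312.4638366699219, 169.72320556640625], [311.8503723144531, 181.99252319335938]]
```

```bash
python3 -c "
from h import *
plan([.4866,-.1274,.11],79.6,n=10);plan([.4866,-.1274,.046],79.6,n=5,start=[.4866,-.1274,.11,79.6])"
```

```text
[[-0.51, -0.57, 0.45, 0.02], [-0.52, -0.56, 0.45, 0.02], [-0.53, -0.55, 0.45, 0.02], [-0.54, -0.54, 0.45, 0.02], [-0.55, -0.53, 0.45, 0.02]]
[[-0.56, -0.52, 0.45, 0.02], [-0.57, -0.51, 0.45, 0.02], [-0.58, -0.5, 0.45, 0.02], [-0.59, -0.49, 0.45, 0.02], [-0.6, -0.48, 0.45, 0.02]]
[[0.0, 0.0, 0.64, -0.0], [0.0, 0.0, 0.64, -0.0], [0.0, 0.0, 0.64, -0.0], [0.0, 0.0, 0.64, -0.0], [0.0, 0.0, 0.64, -0.0]]
```

Emit:
{"fn": "apply_moves", "kwargs": {
  "commands": [
    [-0.51,-0.57,0.45,0.02],
    [-0.52,-0.56,0.45,0.02],
    [-0.53,-0.55,0.45,0.02],
    [-0.54,-0.54,0.45,0.02],
    [-0.55,-0.53,0.45,0.02]
  ]
}}

```text
clock: 25.25
eef_pos: [0.539, -0.0795, 0.1518]
tool_rot: [0.74, 0.672, -0.0, -0.0]
ft_force: [-0.1, 0.6, 0.7]
grip_width: 0.0853
grasp_force: 0.0
```

Emit:
{"fn": "apply_moves", "kwargs": {
  "commands": [
    [-0.56,-0.52,0.45,0.02],
    [-0.57,-0.51,0.45,0.02],
    [-0.58,-0.5,0.45,0.02],
    [-0.59,-0.49,0.45,0.02],
    [-0.6,-0.48,0.45,0.0]
  ]
}}

```text
clock: 25.67
eef_pos: [0.4815, -0.1302, 0.1069]
tool_rot: [0.768, 0.641, -0.0, -0.0]
ft_force: [0.7, -0.5, 0.5]
grip_width: 0.0853
grasp_force: 0.0
```

Emit:
{"fn": "apply_moves", "kwargs": {
  "commands": [
    [0,0,0.5,0],
    [0,0,0.5,0],
    [0,0,0.5,0],
    [0,0,0.5,0],
    [0,0,0,0]
  ]
}}

```text
clock: 26.08
eef_pos: [0.4814, -0.1289, 0.0651]
tool_rot: [0.767, 0.641, -0.001, -0.002]
ft_force: [-0.1, -1.5, -0.5]
grip_width: 0.0854
grasp_force: 0.0
```

```bash
python3 -c "
from h import *
print(cur()[:2]);plan([.4866,-.1274,.043],79.6,n=5)"
```

```text
(array([ 0.48142116, -0.12887854,  0.06514816]), np.float64(79.7782520073693))
[[0.02, 0.05, 0.22, 0.0], [0.02, 0.05, 0.22, 0.0], [0.02, 0.05, 0.22, 0.0], [0.02, 0.05, 0.22, 0.0], [0.02, 0.05, 0.22, 0.0]]
```

Emit:
{"fn": "apply_moves", "kwargs": {
  "commands": [
    [0.06,0.14,0.22,0],
    [0.06,0.13,0.22,0],
    [0,0,0.22,0],
    [0,0,0.22,0],
    [0,0,0.2,0]
  ]
}}

```text
clock: 26.5
eef_pos: [0.4883, -0.1283, 0.0456]
tool_rot: [0.768, 0.641, 0.0, 0.0]
ft_force: [0.4, 0.4, -0.5]
grip_width: 0.0854
grasp_force: 0.0
```

Emit:
{"fn": "apply_moves", "kwargs": {
  "commands": [
    [0,0,0,0],
    [0,0,0,0],
    [0,0,0,0],
    [0,0,0,0],
    [0,0,0,0]
  ],
  "claw": 0.27
}}

```text
clock: 26.92
eef_pos: [0.4883, -0.1285, 0.0462]
tool_rot: [0.768, 0.641, 0.0, 0.0]
ft_force: [-0.2, -0.8, -0.3]
grip_width: 0.0625
grasp_force: 0.0
```

Emit:
{"fn": "apply_moves", "kwargs": {
  "commands": [
    [0,0,0,0],
    [0,0,0,0],
    [0,0,0,0],
    [0,0,0,0],
    [0,0,0,0]
  ],
  "claw": 0.31
}}

```text
clock: 27.33
eef_pos: [0.4881, -0.1284, 0.0459]
tool_rot: [0.768, 0.641, -0.0, 0.0]
ft_force: [-0.2, 0.0, 0.1]
grip_width: 0.0589
grasp_force: 0.0
```

Emit:
{"fn": "apply_moves", "kwargs": {
  "commands": [
    [0,0,0,0],
    [0,0,0,0],
    [0,0,0,0],
    [0,0,0,0],
    [0,0,0,0]
  ],
  "claw": 0.1
}}

```text
clock: 27.75
eef_pos: [0.4881, -0.1284, 0.0459]
tool_rot: [0.768, 0.641, -0.0, -0.0]
ft_force: [0.3, 0.1, -0.3]
grip_width: 0.0771
grasp_force: 0.0
```

Emit:
{"fn": "apply_moves", "kwargs": {
  "commands": [
    [-0.05,-0.05,0.2,0],
    [0,0,0.2,0],
    [0,0,0.15,0],
    [0,0,0.05,0],
    [0,0,0,0]
  ]
}}

```text
clock: 28.17
eef_pos: [0.4865, -0.129, 0.0333]
tool_rot: [0.768, 0.641, -0.0, -0.001]
ft_force: [-0.2, 0.3, 0.2]
grip_width: 0.0769
grasp_force: 0.0
```

Emit:
{"fn": "apply_moves", "kwargs": {
  "commands": [
    [0,0,0,0],
    [0,0,0,0],
    [0,0,0,0],
    [0,0,0,0],
    [0,0,0,0]
  ],
  "claw": 0.28
}}

```text
clock: 28.58
eef_pos: [0.4871, -0.1292, 0.034]
tool_rot: [0.768, 0.641, 0.0, 0.0]
ft_force: [-0.1, -0.1, -0.9]
grip_width: 0.0611
grasp_force: 0.0
```

Emit:
{"fn": "apply_moves", "kwargs": {
  "commands": [
    [0,0,0,0],
    [0,0,0,0],
    [0,0,0,0],
    [0,0,0,0],
    [0,0,0,0]
  ],
  "claw": 0.31
}}

```text
clock: 29.0
eef_pos: [0.487, -0.1292, 0.0342]
tool_rot: [0.768, 0.641, 0.0, 0.0]
ft_force: [-1.5, 0.7, 4.9]
grip_width: 0.0593
grasp_force: 22.7
```

```bash
python3 -c "
from h import *
p,y,_=cur()
plan([.6266,.0554,.125],87.6,n=15,start=[p[0],p[1],.125,y])"
```

```text
[[0.69, 0.35, -0.0, -0.01], [0.69, 0.35, -0.0, -0.01], [0.68, 0.36, -0.0, -0.01], [0.68, 0.37, -0.0, -0.01], [0.68, 0.37, -0.0, -0.01]]
[[0.67, 0.38, -0.0, -0.01], [0.67, 0.39, -0.0, -0.01], [0.66, 0.39, -0.0, -0.01], [0.66, 0.4, -0.0, -0.01], [0.66, 0.4, -0.0, -0.01]]
[[0.65, 0.41, -0.0, -0.01], [0.65, 0.42, -0.0, -0.01], [0.65, 0.42, -0.0, -0.01], [0.64, 0.43, -0.0, -0.01], [0.64, 0.43, -0.0, -0.01]]
```

Emit:
{"fn": "apply_moves", "kwargs": {
  "commands": [
    [0,0,0,0],
    [0,0,-0.6,0],
    [0,0,-1,0],
    [0,0,-1,0],
    [0,0,-1,0]
  ],
  "claw": 0.32
}}

```text
clock: 29.42
eef_pos: [0.4861, -0.129, 0.1056]
tool_rot: [0.768, 0.641, -0.001, -0.001]
ft_force: [0.2, 0.1, -1.9]
grip_width: 0.0586
grasp_force: 40.1
```

Emit:
{"fn": "apply_moves", "kwargs": {
  "commands": [
    [0,0,-0.9,0],
    [0,0,0,0],
    [0,0,0,0],
    [0,0,0,0],
    [0,0,0,0]
  ]
}}

```text
clock: 29.83
eef_pos: [0.4857, -0.1288, 0.122]
tool_rot: [0.768, 0.641, -0.001, -0.001]
ft_force: [0.2, -0.4, -1.4]
grip_width: 0.0589
grasp_force: 40.1
```

Emit:
{"fn": "apply_moves", "kwargs": {
  "commands": [
    [0.69,0.35,0,-0.01],
    [0.69,0.35,0,-0.01],
    [0.68,0.36,0,-0.01],
    [0.68,0.37,0,-0.01],
    [0.68,0.37,0,-0.01]
  ]
}}

```text
clock: 30.25
eef_pos: [0.5327, -0.0666, 0.1222]
tool_rot: [0.75, 0.661, -0.001, -0.001]
ft_force: [0.6, -0.7, -2.5]
grip_width: 0.0586
grasp_force: 40.1
```

Emit:
{"fn": "apply_moves", "kwargs": {
  "commands": [
    [0.67,0.38,0,-0.01],
    [0.67,0.39,0,-0.01],
    [0.66,0.39,0,-0.01],
    [0.66,0.4,0,-0.01],
    [0.66,0.4,0,-0.01]
  ]
}}

```text
clock: 30.67
eef_pos: [0.5799, -0.0043, 0.1234]
tool_rot: [0.733, 0.681, -0.0, -0.0]
ft_force: [-0.2, -0.3, -2.8]
grip_width: 0.0585
grasp_force: 40.1
```

Emit:
{"fn": "apply_moves", "kwargs": {
  "commands": [
    [0.65,0.41,0,-0.01],
    [0.65,0.42,0,-0.01],
    [0.65,0.42,0,-0.01],
    [0.64,0.43,0,0],
    [0.64,0.43,0,0]
  ]
}}

```text
clock: 31.08
eef_pos: [0.6255, 0.058, 0.1233]
tool_rot: [0.722, 0.692, -0.0, -0.0]
ft_force: [0.3, -0.7, -1.6]
grip_width: 0.0588
grasp_force: 40.1
```

Emit:
{"fn": "apply_moves", "kwargs": {
  "commands": [
    [0,0,0.3,0],
    [0,0,0.3,0],
    [0,0,0.3,0],
    [0,0,0,0],
    [0,0,0,0]
  ]
}}

```text
clock: 31.5
eef_pos: [0.6239, 0.056, 0.1048]
tool_rot: [0.723, 0.691, -0.001, -0.001]
ft_force: [-0.0, 0.5, -1.6]
grip_width: 0.0589
grasp_force: 40.1
```

Run:
```python
from h import *
w,s=loc('15'); plan([.6266,.0554,.085],87.6,n=5)
t=win('t15','top')
```

```text
wrist [([321, 128, 8, 15, 89], [323.8, 135.1]), ([219, 210, 75, 69, 4042], [256.4, 244.3])]
scene [([230, 0, 29, 49, 916], [242.1, 17.9]), ([412, 0, 87, 53, 3432], [454.6, 21.0]), ([490, 0, 22, 63, 785], [503.9, 37.2]), ([0, 37, 84, 246, 10901], [31.6, 133.6]), ([360, 37, 9, 30, 163], [364.1, 55.4]), ([495, 64, 17, 24, 142], [506.9, 76.1]), ([281, 73, 61, 35, 736], [309.9, 87.5]), ([464, 89, 48, 91, 2497], [490.5, 134.3]), ([419, 131, 23, 27, 408], [429.5, 144.5]), ([234, 235, 15, 10, 131], [240.8, 239.4])]
tcp [0.6248 0.0561 0.106 ] 87.47 [-0.5 -0.8 -2.5]
[[-0.01, 0.02, 0.21, -0.0], [-0.01, 0.02, 0.21, -0.0], [-0.01, 0.02, 0.21, -0.0], [-0.01, 0.02, 0.21, -0.0], [-0.01, 0.02, 0.21, -0.0]]
top [([469, 85, 43, 140, 3584], [496.2, 156.1]), ([365, 248, 11, 15, 66], [368.2, 255.9])]
```

Emit:
{"fn": "apply_moves", "kwargs": {
  "commands": [
    [-0.03,0.09,0.4,0],
    [0,0,0.4,0],
    [0,0,0.4,0],
    [0,0,0.3,0],
    [0,0,0,0]
  ]
}}

```text
clock: 32.07
eef_pos: [0.6252, 0.0559, 0.0733]
tool_rot: [0.722, 0.692, -0.002, -0.001]
ft_force: [-0.8, -0.4, -2.8]
grip_width: 0.0587
grasp_force: 40.1
```

Emit:
{"fn": "apply_moves", "kwargs": {
  "commands": [
    [0,0,0.15,0],
    [0,0,0.15,0],
    [0,0,0,0],
    [0,0,0,0],
    [0,0,0,0]
  ]
}}

```text
clock: 32.48
eef_pos: [0.6271, 0.0561, 0.0702]
tool_rot: [0.722, 0.692, 0.0, 0.0]
ft_force: [0.0, -0.6, -1.7]
grip_width: 0.0587
grasp_force: 40.1
```

Run:
```python
from h import *
w=snap('wrist','w16'); p,y,o=cur(); print(p.round(4),y,o['ft_force'].round(1))
g=cv2.cvtColor(w['image'],cv2.COLOR_BGR2GRAY); cv2.imwrite('pics/w16.png',w['image'])
print('rows at col256',g[40:200:2,256].tolist()); 
for r in (150,180): print(r,g[r,150:370:2].tolist())
a=np.radians(y);e=np.array([np.cos(a),np.sin(a),0]);n=np.array([np.sin(a),-np.cos(a),0])
C=p+e*.0018; zt=p[2]-.0092
for s in(-1,1): print('cassette far corner',proj(w,[*(C+e*.06+n*.03*s)[:2],zt]).round(1),'half',proj(w,[*(C+e*.03+n*.03*s)[:2],zt]).round(1))
Pk=np.array([.6266,.0572,0])
for s in(-1,1): print('pocket wall top inner',proj(w,[*(Pk+e*.064+n*.034*s)[:2],.042]).round(1),'lip top inner@y+30',proj(w,[*(Pk+e*.03+n*.034*s)[:2],.036]).round(1),'outer',proj(w,[*(Pk+e*.03+n*.039*s)[:2],.036]).round(1))
```

```text
[0.6271 0.0561 0.0703] 87.5246800698192 [ 0.  -0.1 -2.2]
rows at col256 [134, 136, 136, 135, 137, 132, 137, 132, 130, 133, 132, 132, 132, 133, 131, 133, 137, 135, 137, 135, 137, 138, 139, 137, 138, 138, 138, 137, 138, 137, 144, 190, 208, 212, 213, 214, 212, 197, 163, 156, 152, 148, 124, 144, 164, 162, 165, 161, 164, 163, 163, 163, 165, 162, 161, 162, 162, 164, 161, 163, 167, 163, 164, 162, 165, 160, 163, 165, 163, 162, 163, 160, 163, 164, 162, 164, 159, 164, 164, 162]
150 [230, 229, 227, 227, 229, 231, 233, 231, 229, 230, 230, 231, 229, 193, 140, 143, 163, 173, 188, 212, 214, 196, 216, 222, 223, 222, 221, 188, 164, 138, 131, 124, 128, 127, 134, 157, 164, 165, 164, 165, 164, 164, 165, 163, 164, 165, 162, 167, 164, 161, 165, 160, 161, 162, 163, 162, 164, 163, 164, 163, 162, 164, 163, 161, 164, 165, 164, 163, 163, 163, 162, 158, 139, 126, 123, 126, 129, 138, 161, 182, 217, 218, 220, 216, 212, 190, 206, 205, 186, 114, 100, 116, 132, 140, 204, 218, 220, 219, 222, 224, 202, 163, 116, 57, 54, 59, 75, 89, 94, 92]
180 [231, 231, 232, 234, 234, 234, 234, 233, 229, 229, 232, 230, 231, 228, 190, 139, 141, 164, 176, 188, 210, 213, 195, 217, 220, 221, 223, 220, 188, 167, 166, 167, 165, 165, 167, 167, 165, 164, 162, 161, 165, 161, 164, 163, 162, 160, 163, 162, 161, 164, 162, 162, 160, 163, 163, 161, 162, 162, 160, 161, 160, 160, 165, 161, 163, 163, 163, 161, 163, 162, 162, 163, 161, 160, 162, 164, 163, 164, 160, 162, 160, 165, 161, 158, 148, 152, 154, 151, 149, 147, 143, 138, 137, 211, 229, 229, 226, 222, 220, 197, 173, 169, 172, 170, 165, 162, 163, 161, 168, 174]
cassette far corner [191.  124.1] half [194.8 188. ]
cassette far corner [323.2 123.9] half [319.5 187.9]
pocket wall top inner [190.3 116.5] lip top inner@y+30 [196.4 178.1] outer [187.6 178.2]
pocket wall top inner [321.7 116.4] lip top inner@y+30 [315.9 178. ] outer [324.7 178. ]
```

Edges in the wrist image agree with the prediction to about 1 px, so the cassette is centred over the pocket. Lowering.

Emit:
{"fn": "apply_moves", "kwargs": {
  "commands": [
    [0,0,0.1,0],
    [0,0,0.1,0],
    [0,0,0.1,0],
    [0,0,0.08,0],
    [0,0,0,0]
  ]
}}

```text
clock: 32.95
eef_pos: [0.6264, 0.056, 0.0617]
tool_rot: [0.722, 0.692, -0.0, -0.0]
ft_force: [-0.6, -0.9, -1.7]
grip_width: 0.0586
grasp_force: 40.1
```

Emit:
{"fn": "apply_moves", "kwargs": {
  "commands": [
    [0,0,0.04,0],
    [0,0,0.04,0],
    [0,0,0,0],
    [0,0,0,0],
    [0,0,0,0]
  ]
}}

```text
clock: 33.37
eef_pos: [0.6267, 0.0561, 0.0614]
tool_rot: [0.722, 0.692, 0.0, 0.0]
ft_force: [-2.7, -0.7, 5.5]
grip_width: 0.0589
grasp_force: 40.8
```

Emit:
{"fn": "apply_moves", "kwargs": {
  "commands": [
    [0,0,0,0],
    [0,0,0,0],
    [0,0,0,0],
    [0,0,0,0],
    [0,0,0,0]
  ],
  "claw": 0.15
}}

```text
clock: 33.78
eef_pos: [0.6269, 0.0561, 0.0605]
tool_rot: [0.722, 0.692, 0.0, -0.0]
ft_force: [0.5, 0.1, -0.5]
grip_width: 0.0726
grasp_force: 0.0
```

Emit:
{"fn": "apply_moves", "kwargs": {
  "commands": [
    [0,0,-0.3,0],
    [0,0,-0.6,0],
    [0,0,-0.8,0],
    [0,0,-0.8,0],
    [0,0,-0.8,0]
  ],
  "claw": 0.1
}}

```text
clock: 34.2
eef_pos: [0.6268, 0.056, 0.1277]
tool_rot: [0.722, 0.692, 0.0, 0.0]
ft_force: [1.1, 0.6, 0.7]
grip_width: 0.0768
grasp_force: 0.0
```

Run:
```python
from h import *
w=win('w17','wrist'); s=win('s17','scene'); print(cur()[:2])
```

```text
wrist [([482, 11, 14, 22, 216], [488.0, 20.9]), ([306, 127, 11, 14, 108], [311.2, 133.5]), ([231, 180, 52, 50, 2028], [256.6, 204.7]), ([225, 279, 65, 27, 1216], [257.4, 289.0]), ([226, 304, 55, 4, 60], [252.4, 306.0])]
scene [([231, 0, 28, 36, 630], [241.2, 13.2]), ([413, 0, 86, 53, 3398], [455.0, 21.0]), ([490, 0, 22, 87, 924], [504.3, 42.5]), ([360, 32, 10, 35, 202], [364.7, 53.8]), ([0, 36, 84, 247, 10897], [31.6, 133.5]), ([278, 67, 65, 40, 810], [307.7, 86.4]), ([464, 88, 48, 92, 2508], [490.6, 134.1]), ([419, 132, 23, 26, 407], [429.5, 144.7]), ([179, 181, 8, 9, 42], [182.6, 184.8]), ([214, 235, 8, 10, 56], [216.7, 239.4]), ([234, 246, 14, 12, 128], [240.5, 251.3])]
(array([0.62914424, 0.05625416, 0.1304181 ]), np.float64(87.52029491486955))
```

Run:
```python
from h import *
w=load('w17');s=load('s17')
X,r=tri([(w,256.6,204.7),(s,240.5,251.3)]); print('window',X.round(4),r)
print('tab',[atz(w,u,279,.066).round(4) for u in (226,290)],[atz(w,u,v,.066).round(4) for u,v in ((226,306),(257,289))])
g=cv2.cvtColor(w['image'],cv2.COLOR_BGR2GRAY); 
plan([.6215,-.065,.13],177.6,n=15)
```

```text
window [0.6268 0.0569 0.0512] [np.float64(0.0006200075131070362), np.float64(0.00062000751310703)]
tab [array([0.6015, 0.0052, 0.066 ]), array([0.6491, 0.0031, 0.066 ])] [array([ 0.5996, -0.0185,  0.066 ]), array([ 0.6241, -0.0044,  0.066 ])]
[[-0.4, -0.01, 0.0, -0.1], [-0.4, -0.05, 0.0, -0.1], [-0.39, -0.09, 0.0, -0.1], [-0.38, -0.13, 0.0, -0.1], [-0.37, -0.17, 0.0, -0.1]]
[[-0.35, -0.21, 0.0, -0.1], [-0.32, -0.24, 0.0, -0.1], [-0.3, -0.28, 0.0, -0.1], [-0.26, -0.31, 0.0, -0.1], [-0.23, -0.33, 0.0, -0.1]]
[[-0.2, -0.35, 0.0, -0.1], [-0.16, -0.37, 0.0, -0.1], [-0.12, -0.39, 0.0, -0.1], [-0.08, -0.4, 0.0, -0.1], [-0.03, -0.4, 0.0, -0.1]]
```

Window centre is at (0.627, 0.057, 0.051), so the cassette is seated in the pocket. Now I'll close the fingers, turn them, and go behind the tab.

Emit:
{"fn": "apply_moves", "kwargs": {
  "commands": [
    [-0.4,-0.01,0,-0.1],
    [-0.4,-0.05,0,-0.1],
    [-0.39,-0.09,0,-0.1],
    [-0.38,-0.13,0,-0.1],
    [-0.37,-0.17,0,-0.1]
  ],
  "claw": 1
}}

```text
clock: 34.72
eef_pos: [0.6238, 0.0156, 0.1256]
tool_rot: [0.516, 0.856, -0.0, -0.001]
ft_force: [-0.2, -0.1, -0.4]
grip_width: 0.0157
grasp_force: 0.0
```

Emit:
{"fn": "apply_moves", "kwargs": {
  "commands": [
    [-0.35,-0.21,0,-0.1],
    [-0.32,-0.24,0,-0.1],
    [-0.3,-0.28,0,-0.1],
    [-0.26,-0.31,0,-0.1],
    [-0.23,-0.33,0,-0.1]
  ]
}}

```text
clock: 35.13
eef_pos: [0.6212, -0.0249, 0.1256]
tool_rot: [0.277, 0.961, -0.0, -0.001]
ft_force: [-0.6, -0.7, 0.5]
grip_width: 0.0002
grasp_force: 0.0
```

Emit:
{"fn": "apply_moves", "kwargs": {
  "commands": [
    [-0.2,-0.35,0,-0.1],
    [-0.16,-0.37,0,-0.1],
    [-0.12,-0.39,0,-0.1],
    [-0.08,-0.4,0,-0.1],
    [-0.03,-0.4,0,-0.1]
  ]
}}

```text
clock: 35.55
eef_pos: [0.6189, -0.0653, 0.1256]
tool_rot: [0.019, 1.0, 0.0, -0.001]
ft_force: [1.2, -0.6, 0.9]
grip_width: 0.0001
grasp_force: 0.0
```

```bash
python3 -c "
from h import *
print(cur()[:2]);plan([.6215,-.065,.08],177.6,n=5)"
```

```text
(array([ 0.6189014 , -0.06528704,  0.12556171]), np.float64(177.8188379728642))
[[-0.03, 0.0, 0.46, 0.0], [-0.03, 0.0, 0.46, 0.0], [-0.03, 0.0, 0.46, 0.0], [-0.03, 0.0, 0.46, 0.0], [-0.03, 0.0, 0.46, 0.0]]
```

Emit:
{"fn": "apply_moves", "kwargs": {
  "commands": [
    [-0.03,0,0.55,0],
    [-0.03,0,0.55,0],
    [-0.03,0,0.55,0],
    [-0.03,0,0.55,0],
    [-0.03,0,0.55,0]
  ]
}}

```text
clock: 35.97
eef_pos: [0.6218, -0.0644, 0.0695]
tool_rot: [0.022, 1.0, 0.0, -0.001]
ft_force: [0.6, 0.0, 0.1]
grip_width: 0.0002
grasp_force: 0.0
```

Emit:
{"fn": "apply_moves", "kwargs": {
  "commands": [
    [0,0.25,0,0],
    [0,0.25,0,0],
    [0,0.25,0,0],
    [0,0.25,0,0],
    [0,0.25,0,0]
  ]
}}

```text
clock: 36.38
eef_pos: [0.6242, -0.0393, 0.0726]
tool_rot: [0.021, 1.0, 0.0, 0.001]
ft_force: [-0.6, 0.2, 0.4]
grip_width: -0.0003
grasp_force: 0.0
```

Emit:
{"fn": "apply_moves", "kwargs": {
  "commands": [
    [0,0.25,0,0],
    [0,0.25,0,0],
    [0,0.25,0,0],
    [0,0.25,0,0],
    [0,0.25,0,0]
  ]
}}

```text
clock: 36.8
eef_pos: [0.625, -0.015, 0.0722]
tool_rot: [0.022, 1.0, -0.0, 0.001]
ft_force: [-0.2, -2.3, 2.6]
grip_width: -0.0003
grasp_force: 1.0
```

Run:
```python
from h import *
print(cur()); s=win('s18','scene')
```

```text
(array([ 0.62496339, -0.01495541,  0.07218556]), np.float64(177.50076855060684), {'clock': 36.8, 'joint_pos': array([-2.37162130e-02,  6.09707239e-01,  8.24368195e-02,  1.04248615e+00,
       -4.64756811e-04,  1.99035958e-02]), 'joint_vel': array([0.09692275, 0.00768064, 0.00458806, 0.00065457, 0.00332193,
       0.09492296]), 'tau': array([  0.8782452 , -50.27999282,  21.86291635,   0.11774636,
         0.54205611,  -0.08158027]), 'eef_pos': array([ 0.62496339, -0.01495541,  0.07218556]), 'tool_rot': array([ 2.18082926e-02,  9.99762009e-01, -2.33369001e-04,  5.19436179e-04]), 'ft_force': array([-0.21896977, -2.34562684,  2.61267912]), 'ft_torque': array([-0.42519803, -0.0604455 , -0.04346438]), 'grasp_force': 1.0003301873803139, 'grip_width': -0.00028735818358953337})
scene [([230, 0, 26, 27, 348], [239.1, 8.6]), ([400, 0, 99, 54, 3776], [450.4, 20.4]), ([490, 0, 22, 87, 922], [504.5, 42.5]), ([0, 36, 84, 246, 10908], [31.6, 133.6]), ([269, 59, 74, 49, 966], [304.0, 84.3]), ([464, 89, 48, 91, 2489], [490.7, 134.1]), ([419, 132, 23, 26, 410], [429.4, 144.7]), ([179, 181, 8, 8, 42], [182.4, 184.6]), ([218, 231, 17, 18, 169], [226.0, 239.0]), ([239, 250, 14, 12, 137], [245.5, 255.6])]
```

Emit:
{"fn": "apply_moves", "kwargs": {
  "commands": [
    [0,0.35,0,0],
    [0,0.35,0,0],
    [0,0.35,0,0],
    [0,0.35,0,0],
    [0,0.35,0,0]
  ]
}}

```text
clock: 37.27
eef_pos: [0.6262, 0.0206, 0.0717]
tool_rot: [0.022, 1.0, -0.0, 0.0]
ft_force: [0.4, -1.6, 1.2]
grip_width: 0.0002
grasp_force: 1.1
```

Emit:
{"fn": "apply_moves", "kwargs": {
  "commands": [
    [0,0.35,0,0],
    [0,0.35,0,0],
    [0,0.35,0,0],
    [0,0.35,0,0],
    [0,0.2,0,0]
  ]
}}

```text
clock: 37.68
eef_pos: [0.6274, 0.0531, 0.0716]
tool_rot: [0.021, 1.0, 0.0, -0.0]
ft_force: [0.9, -1.8, 1.1]
grip_width: 0.0005
grasp_force: 0.9
```

Emit:
{"fn": "apply_moves", "kwargs": {
  "commands": [
    [0,0.2,0,0],
    [0,0.2,0,0],
    [0,0.2,0,0],
    [0,0.2,0,0],
    [0,0.2,0,0]
  ]
}}

```text
clock: 38.1
eef_pos: [0.6279, 0.067, 0.0717]
tool_rot: [0.023, 1.0, -0.006, -0.0]
ft_force: [-1.4, -21.7, 5.1]
grip_width: 0.0001
grasp_force: 10.8
```

Run:
```python
from h import *
p,y,o=cur(); print(p,o['ft_force']); s=win('s19','scene'); print('window if z.052:',atz(s,245.5,255.6,.052))
```

```text
[0.62790342 0.06696158 0.07172031] [ -1.37852944 -21.69288521   5.09944704]
scene [([230, 0, 29, 67, 1421], [243.2, 26.9]), ([266, 0, 15, 20, 160], [270.7, 6.4]), ([412, 0, 87, 53, 3458], [454.3, 20.9]), ([490, 0, 22, 85, 923], [504.4, 42.5]), ([0, 37, 84, 246, 10889], [31.6, 133.6]), ([360, 40, 9, 27, 136], [363.8, 56.5]), ([294, 78, 49, 30, 541], [316.3, 90.1]), ([464, 89, 48, 91, 2502], [490.4, 134.3]), ([419, 131, 23, 27, 411], [429.4, 144.6]), ([179, 181, 8, 9, 44], [182.5, 184.7]), ([239, 249, 17, 18, 155], [246.9, 257.0]), ([262, 269, 15, 12, 128], [269.2, 274.9])]
window if z.052: [0.62856277 0.07573688 0.052     ]
```

Emit:
{"fn": "apply_moves", "kwargs": {
  "commands": [
    [0,0.12,0,0],
    [0,0.12,0,0],
    [0,0.12,0,0],
    [0,0.1,0,0],
    [0,0,0,0]
  ]
}}

```text
clock: 38.57
eef_pos: [0.6279, 0.0682, 0.0719]
tool_rot: [0.026, 1.0, -0.012, -0.001]
ft_force: [-2.3, -32.3, 7.5]
grip_width: -0.0003
grasp_force: 16.6
```

Run:
```python
from h import *
p,y,o=cur(); print(p,o['ft_force']); 
print(atz(load('s19'),269.2,274.9,.052)); s=win('s20','scene')
```

```text
[0.62788881 0.06816852 0.07187979] [ -2.30644334 -32.26108863   7.49863748]
[0.63121064 0.15865275 0.052     ]
scene [([230, 0, 29, 69, 1498], [243.4, 28.1]), ([266, 0, 16, 22, 194], [271.1, 7.2]), ([412, 0, 87, 54, 3443], [454.6, 21.0]), ([490, 0, 22, 88, 933], [504.4, 42.9]), ([0, 36, 84, 246, 10887], [31.6, 133.5]), ([360, 39, 10, 28, 158], [364.2, 55.8]), ([295, 78, 48, 30, 523], [317.0, 90.5]), ([464, 88, 48, 92, 2493], [490.6, 134.0]), ([418, 132, 24, 26, 412], [429.3, 144.6]), ([179, 181, 8, 9, 43], [182.6, 184.7]), ([240, 249, 16, 18, 160], [247.1, 257.2]), ([262, 269, 15, 12, 133], [269.4, 274.9])]
```

Run:
```python
from h import *
s0=load('s0');s=load('s20');o=cur()[2]
print('tq',o['ft_torque'].round(2),o['ft_force'].round(1))
for z in (.044,.055): a=atz(s0,221.5,235.4,z);b=atz(s,247.1,257.2,z); print('tab move',np.linalg.norm(b-a).round(4),(b-a).round(4))
def prof(im,f,ys):
    g=cv2.cvtColor(im['image'],cv2.COLOR_BGR2GRAY).astype(np.float32)
    q=np.array([proj(im,f(y)) for y in ys],np.float32); return cv2.remap(g,q[:,:1],q[:,1:],cv2.INTER_LINEAR)[:,0].astype(int).tolist()
ys=np.arange(.19,.285,.0025)
for x in (.600,.610,.64):
  print(x,list(zip(ys.round(4).tolist(),prof(s,lambda y:[x+.042*(y-.057),y,.042],ys))))
# window in the first and now, from scene only
print(atz(load('s17'),240.5,251.3,.052),atz(s,269.4,274.9,.052))
w=load('w14');W=lambda u,v,z:atz(w,u/1.5625,v/1.5625,z).round(4)
print('housing corner base',W(552,97,0),'bed end',W(370,295,.02),W(506,300,.02), W(438,298,.02))
```

```text
tq [-6.6   0.45  0.02] [ -3.1 -32.2   6.9]
tab move 0.1016 [0.0052 0.1014 0.    ]
tab move 0.1001 [0.0051 0.1    0.    ]
0.6 [(0.19, 154), (0.1925, 154), (0.195, 154), (0.1975, 154), (0.2, 151), (0.2025, 148), (0.205, 146), (0.2075, 149), (0.21, 151), (0.2125, 150), (0.215, 141), (0.2175, 128), (0.22, 117), (0.2225, 123), (0.225, 134), (0.2275, 136), (0.23, 131), (0.2325, 124), (0.235, 121), (0.2375, 114), (0.24, 108), (0.2425, 107), (0.245, 105), (0.2475, 105), (0.25, 107), (0.2525, 107), (0.255, 104), (0.2575, 111), (0.26, 137), (0.2625, 152), (0.265, 157), (0.2675, 160), (0.27, 159), (0.2725, 159), (0.275, 159), (0.2775, 158), (0.28, 159), (0.2825, 160)]
0.61 [(0.19, 155), (0.1925, 155), (0.195, 155), (0.1975, 156), (0.2, 154), (0.2025, 153), (0.205, 153), (0.2075, 154), (0.21, 154), (0.2125, 151), (0.215, 140), (0.2175, 122), (0.22, 111), (0.2225, 120), (0.225, 135), (0.2275, 136), (0.23, 132), (0.2325, 128), (0.235, 124), (0.2375, 117), (0.24, 111), (0.2425, 108), (0.245, 107), (0.2475, 107), (0.25, 109), (0.2525, 104), (0.255, 101), (0.2575, 104), (0.26, 125), (0.2625, 149), (0
[... 156 characters left out ...]
3), (0.1975, 153), (0.2, 149), (0.2025, 146), (0.205, 148), (0.2075, 151), (0.21, 152), (0.2125, 144), (0.215, 131), (0.2175, 112), (0.22, 112), (0.2225, 130), (0.225, 139), (0.2275, 137), (0.23, 133), (0.2325, 129), (0.235, 121), (0.2375, 111), (0.24, 108), (0.2425, 107), (0.245, 106), (0.2475, 106), (0.25, 106), (0.2525, 102), (0.255, 103), (0.2575, 121), (0.26, 147), (0.2625, 158), (0.265, 161), (0.2675, 159), (0.27, 158), (0.2725, 156), (0.275, 155), (0.2775, 158), (0.28, 158), (0.2825, 159)]
[0.62747914 0.05674004 0.052     ] [0.63087977 0.15900367 0.052     ]
housing corner base [0.698  0.0948 0.    ] bed end [ 0.5745 -0.0404  0.02  ] [ 0.6713 -0.0432  0.02  ] [ 0.6228 -0.0422  0.02  ]
```

Emit:
{"fn": "apply_moves", "kwargs": {
  "commands": [
    [0,0.1,0,0],
    [0,0.1,0,0],
    [0,0,0,0],
    [0,0,0,0],
    [0,0,0,0]
  ]
}}

```text
clock: 39.03
eef_pos: [0.6278, 0.0687, 0.0719]
tool_rot: [0.028, 1.0, -0.015, -0.001]
ft_force: [-2.0, -41.0, 8.7]
grip_width: 0.0001
grasp_force: 20.5
```

Run:
```python
from h import *
p,y,o=cur(); print(p,Ro.from_quat(o['tool_rot']).as_matrix()[:,2].round(3),o['ft_force'].round(1),o['ft_torque'].round(2),o['joint_pos'].round(4),o['tau'].round(2)); s=win('s21','scene')
w=win('w21','wrist'); cv2.imwrite('pics/w21.png',w['image'])
```

```text
[0.62782233 0.0686614  0.07192061] [-0.003 -0.03  -1.   ] [ -2.  -41.    8.7] [-8.13  0.67  0.05] [ 0.1219  0.6265  0.112   1.0625 -0.0292  0.1778] [ 2.519e+01 -4.829e+01  2.445e+01 -3.050e+00  1.139e+01  3.000e-02]
scene [([231, 0, 28, 69, 1523], [243.5, 28.6]), ([265, 0, 18, 23, 213], [271.3, 7.7]), ([413, 0, 86, 53, 3437], [454.7, 21.0]), ([490, 0, 22, 86, 917], [504.4, 42.2]), ([0, 37, 84, 246, 10891], [31.6, 133.6]), ([360, 39, 9, 28, 161], [364.2, 55.9]), ([296, 79, 46, 29, 512], [317.5, 90.6]), ([464, 91, 48, 89, 2497], [490.4, 134.5]), ([418, 131, 24, 27, 411], [429.4, 144.6]), ([179, 181, 8, 9, 44], [182.5, 184.8]), ([240, 250, 16, 17, 152], [246.9, 257.6]), ([262, 269, 15, 12, 134], [269.5, 275.0])]
wrist [([278, 184, 21, 82, 961], [287.6, 222.5]), ([390, 206, 70, 65, 3505], [424.2, 237.9]), ([469, 285, 23, 33, 498], [479.4, 299.4])]
```

Run:
```python
from h import *
t=load('t0');s=load('s0')
def dark(c,x0,x1,y0,y1):
    g=c['image'].max(2)[y0:y1,x0:x1]; n,l,st,cc=cv2.connectedComponentsWithStats((g<50).astype(np.uint8)); 
    return [(a.tolist(),(b+[x0,y0]).round(1).tolist()) for a,b in zip(st[1:],cc[1:]) if a[4]>8]
print(dark(s,255,300,230,280)); print(dark(t,180,215,130,170))
print(tri([(s,277.5,256),(t,197.9,151.8)]))
s2=load('s21'); print('now',dark(s2,255,300,230,290))
h=cv2.cvtColor(s2['image'],cv2.COLOR_BGR2HSV); m=cv2.inRange(h,(0,170,90),(3,255,255))|cv2.inRange(h,(172,150,90),(180,255,255)); n,l,st,cc=cv2.connectedComponentsWithStats(m); print('red now',[(a.tolist(),b.round(1).tolist()) for a,b in zip(st[1:],cc[1:]) if a[4]>60])
h=cv2.cvtColor(s['image'],cv2.COLOR_BGR2HSV); m=cv2.inRange(h,(0,170,90),(3,255,255))|cv2.inRange(h,(172,150,90),(180,255,255)); n,l,st,cc=cv2.connectedComponentsWithStats(m); print('red s0',[(a.tolist(),b.round(1).tolist()) for a,b in zip(st[1:],cc[1:]) if a[4]>60])
```

```text
[([18, 21, 10, 13, 72], [278.3, 258.1])]
[([15, 11, 5, 16, 46], [197.3, 148.9])]
(array([0.62628069, 0.16510048, 0.12861791]), [np.float64(0.009096386742651582), np.float64(0.009096386742651567)])
now [([0, 14, 4, 5, 13], [256.0, 246.2]), ([18, 22, 10, 12, 67], [278.3, 258.2])]
red now [([280, 199, 27, 29, 421], [293.0, 213.0]), ([328, 221, 12, 11, 82], [333.2, 225.8])]
red s0 [([280, 199, 27, 29, 415], [293.0, 213.1]), ([328, 221, 12, 11, 91], [333.1, 225.5])]
```

Run:
```python
from h import *
w=load('w21');p,y,o=cur()
for u in (278,299): print('tab col',u,[atz(w,u,v,.066).round(4) for v in (190,222,260)])
print('win',atz(w,424.2,237.9,.052)); print(tri([(w,424.2,237.9),(load('s21'),269.5,275)]))
print('tip px',proj(w,p-[0,0,.022]),'gold',tri([(load('t0'),218.9,149.2),(load('w14'),527/1.5625,65/1.5625)]))
g=cv2.cvtColor(w['image'],cv2.COLOR_BGR2GRAY)
for r in (200,225,250): print(r,g[r,180:512:4].tolist())
h=cv2.cvtColor(w['image'],cv2.COLOR_BGR2HSV); m=cv2.inRange(h,(12,90,60),(28,255,255)); n,l,st,cc=cv2.connectedComponentsWithStats(m); print('gold',[(a.tolist(),b.round(1).tolist()) for a,b in zip(st[1:],cc[1:]) if a[4]>20])
```

```text
tab col 278 [array([0.5958, 0.0796, 0.066 ]), array([0.6117, 0.079 , 0.066 ]), array([0.6322, 0.0783, 0.066 ])]
tab col 299 [array([0.5962, 0.0894, 0.066 ]), array([0.6122, 0.0891, 0.066 ]), array([0.6326, 0.0888, 0.066 ])]
win [0.63034102 0.15858097 0.052     ]
(array([0.63061948, 0.15902494, 0.05133565]), [np.float64(6.67428189930847e-05), np.float64(6.674281899324757e-05)])
tip px [259.08272374 239.15443851] gold (array([0.66810953, 0.10441427, 0.04116581]), [np.float64(0.0005908213830787728), np.float64(0.0005908213830789738)])
200 [95, 95, 94, 99, 98, 99, 99, 139, 138, 97, 100, 98, 100, 99, 102, 98, 99, 101, 101, 99, 99, 100, 101, 101, 95, 72, 83, 85, 90, 101, 166, 166, 144, 86, 151, 202, 207, 217, 190, 192, 230, 234, 232, 233, 233, 232, 232, 233, 234, 233, 233, 233, 232, 234, 232, 233, 231, 232, 232, 231, 221, 197, 183, 179, 201, 226, 232, 233, 231, 231, 231, 232, 234, 232, 231, 232, 230, 233, 232, 232, 231, 231, 231]
225 [96, 96, 97, 97, 97, 100, 100, 97, 96, 99, 99, 96, 96, 97, 97, 97, 93, 89, 88, 32, 78, 91, 94, 97, 99, 72, 139, 158, 140, 115, 161, 163, 107, 94, 167, 173, 17
[... 163 characters left out ...]
06, 232, 232, 231, 231, 231, 231, 231, 230, 231, 231, 229]
250 [141, 139, 122, 104, 96, 97, 95, 97, 98, 95, 96, 92, 36, 25, 28, 35, 88, 89, 76, 24, 54, 85, 87, 61, 24, 32, 32, 114, 117, 111, 161, 159, 77, 95, 169, 170, 171, 172, 172, 174, 172, 175, 211, 227, 231, 231, 230, 231, 231, 231, 231, 183, 90, 100, 98, 100, 100, 93, 100, 97, 93, 97, 98, 93, 96, 97, 97, 95, 99, 88, 215, 229, 228, 228, 229, 229, 229, 229, 228, 228, 228, 227, 228]
gold [([285, 206, 13, 23, 205], [290.5, 215.8]), ([416, 212, 42, 29, 270], [439.8, 224.3]), ([421, 226, 9, 12, 29], [424.0, 231.5]), ([391, 228, 55, 42, 684], [417.0, 251.2]), ([441, 239, 14, 19, 60], [447.0, 247.8]), ([469, 286, 23, 31, 486], [479.5, 299.4])]
```

Emit:
{"fn": "apply_moves", "kwargs": {
  "commands": [
    [0,0,0,0],
    [0,0,0,0],
    [0,0,0,0],
    [0,0,0,0],
    [0,0,0,0]
  ]
}}

```text
clock: 39.55
eef_pos: [0.6278, 0.0686, 0.0719]
tool_rot: [0.028, 0.999, -0.015, -0.001]
ft_force: [-3.3, -41.0, 7.5]
grip_width: 0.0003
grasp_force: 20.4
```

Run:
```python
from h import *
p,y,o=cur(); print(p,o['ft_force'].round(1),o['ft_torque'].round(2),o['tau'].round(1))
s=load('s0')
o_,d=ray(s,278.3,258.1); k=(.172-o_[1])/d[1]; print('plunger at y=.172',o_+k*d)
w=load('w21'); print('gold now',atz(w,479.5,299.4,.041))
# lever underside px in wrist: dark comps
g=w['image'].max(2); n,l,st,cc=cv2.connectedComponentsWithStats((g<45).astype(np.uint8)); print([(a.tolist(),b.round().tolist()) for a,b in zip(st[1:],cc[1:]) if a[4]>60])
```

```text
[0.62783132 0.0686231  0.07191822] [ -3.3 -41.    7.5] [-8.17  0.61  0.05] [ 25.1 -48.3  24.5  -3.   11.4   0. ]
plunger at y=.172 [0.61700157 0.172      0.1158424 ]
gold now [0.68026082 0.20535661 0.041     ]
[([0, 0, 59, 119, 6478], [28.0, 56.0]), ([6, 224, 503, 160, 44671], [259.0, 331.0])]
```

Emit:
{"fn": "apply_moves", "kwargs": {
  "commands": [
    [0,-0.5,0,0],
    [0,-0.5,0,0],
    [0,-0.5,0,0],
    [0,0,-0.3,0],
    [0,0,-0.4,0]
  ]
}}

```text
clock: 39.97
eef_pos: [0.6267, 0.0555, 0.0851]
tool_rot: [0.022, 1.0, 0.0, -0.001]
ft_force: [-0.2, -0.2, 0.2]
grip_width: -0.0
grasp_force: 0.0
```

Run:
```python
from h import *
p,y,o=cur(); print(p,o['ft_force'].round(1),o['ft_torque'].round(2))
s=win('s22','scene'); w=win('w22','wrist')
print('cands', [atz(load('t0'),165+u/3.8,90+v/3.8,z).round(4) for u,v,z in ((75,205,.04),(75,205,.07),(205,225,.041))])
```

```text
[0.62669754 0.05546561 0.08505832] [-0.2 -0.2  0.2] [ 0.05 -0.01  0.05]
scene [([230, 0, 29, 59, 1084], [242.4, 21.1]), ([266, 0, 8, 10, 46], [268.4, 3.1]), ([411, 0, 88, 54, 3485], [454.0, 20.9]), ([490, 0, 22, 91, 945], [504.5, 43.5]), ([0, 36, 84, 246, 10908], [31.6, 133.6]), ([360, 44, 8, 23, 107], [363.3, 57.9]), ([285, 75, 58, 32, 661], [312.2, 88.4]), ([465, 90, 47, 90, 2494], [490.4, 134.4]), ([419, 131, 23, 27, 410], [429.4, 144.6]), ([179, 181, 8, 9, 44], [182.6, 184.9]), ([239, 249, 16, 18, 150], [246.5, 257.1]), ([262, 269, 14, 12, 126], [269.1, 274.8])]
wrist [([289, 177, 25, 93, 1646], [299.5, 225.6]), ([392, 196, 62, 59, 2768], [422.6, 225.2]), ([460, 268, 24, 31, 426], [471.7, 281.7])]
cands [array([0.686 , 0.2118, 0.04  ]), array([0.6757, 0.2066, 0.07  ]), array([0.6675, 0.1041, 0.041 ])]
```

Emit:
{"fn": "apply_moves", "kwargs": {
  "commands": [
    [0,0.3,0,0],
    [0,0.3,0,0],
    [0,0.3,0,0],
    [0,0.3,0,0],
    [0,0.1,0,0]
  ]
}}

```text
clock: 40.48
eef_pos: [0.6282, 0.0747, 0.0856]
tool_rot: [0.023, 1.0, -0.009, -0.0]
ft_force: [-1.3, -22.6, 5.0]
grip_width: -0.0004
grasp_force: 11.5
```

Run:
```python
from h import *
p,y,o=cur(); print(p,o['ft_force'].round(1),o['ft_torque'].round(2))
s=win('s23','scene')
```

```text
[0.62820235 0.07467682 0.08561997] [ -1.3 -22.6   5. ] [-5.    0.34  0.03]
scene [([230, 0, 29, 64, 1413], [243.4, 26.3]), ([266, 0, 16, 20, 171], [270.9, 6.5]), ([414, 0, 85, 53, 3401], [455.0, 21.1]), ([464, 0, 48, 180, 3439], [494.4, 109.2]), ([360, 32, 10, 35, 212], [364.9, 53.5]), ([0, 37, 84, 246, 10897], [31.6, 133.5]), ([294, 78, 48, 30, 546], [316.1, 90.0]), ([419, 132, 23, 26, 410], [429.4, 144.6]), ([179, 181, 8, 9, 43], [182.6, 184.6]), ([239, 248, 17, 19, 159], [247.3, 256.7]), ([262, 269, 15, 12, 128], [269.2, 274.9])]
```

Emit:
{"fn": "apply_moves", "kwargs": {
  "commands": [
    [0,0.2,0,0],
    [0,0.2,0,0],
    [0,0.2,0,0],
    [0,0.1,0,0],
    [0,0,0,0]
  ]
}}

```text
clock: 40.95
eef_pos: [0.6289, 0.0879, 0.0857]
tool_rot: [0.024, 1.0, -0.008, -0.0]
ft_force: [-1.4, -19.5, 4.4]
grip_width: -0.0
grasp_force: 9.8
```

Run:
```python
from h import *
p,y,o=cur(); print(p,o['ft_force'].round(1),o['ft_torque'].round(2))
s=win('s24','scene')
t=snap('top','t24')
def prof(im,f,ys):
    g=cv2.cvtColor(im['image'],cv2.COLOR_BGR2GRAY).astype(np.float32)
    q=np.array([proj(im,f(y)) for y in ys],np.float32); return cv2.remap(g,q[:,:1],q[:,1:],cv2.INTER_LINEAR)[:,0].astype(int).tolist()
ys=np.arange(.19,.285,.004)
for n in('t0','t24'):
  for x in (.59,.605,.645): print(n,x,list(zip((ys*1000).round().astype(int).tolist(),prof(load(n),lambda y:[x+.042*(y-.057),y,.03],ys))))
```

```text
[0.6288796  0.08792368 0.08566903] [ -1.4 -19.5   4.4] [-4.12  0.34  0.04]
scene [([231, 0, 28, 70, 1593], [243.9, 29.3]), ([265, 0, 19, 27, 275], [272.0, 8.8]), ([415, 0, 84, 53, 3362], [455.5, 21.1]), ([490, 0, 22, 86, 935], [504.4, 42.9]), ([360, 25, 12, 42, 283], [365.7, 51.1]), ([0, 37, 84, 245, 10881], [31.6, 133.5]), ([298, 80, 44, 28, 486], [318.4, 91.0]), ([464, 86, 48, 94, 2498], [490.5, 134.1]), ([418, 131, 24, 27, 412], [429.4, 144.5]), ([210, 140, 8, 7, 49], [213.6, 142.9]), ([179, 181, 8, 9, 41], [182.7, 184.8]), ([243, 251, 16, 19, 140], [249.9, 260.2]), ([266, 272, 15, 13, 149], [272.9, 278.3])]
t0 0.59 [(190, 90), (194, 88), (198, 90), (202, 90), (206, 89), (210, 90), (214, 88), (218, 85), (222, 86), (226, 90), (230, 90), (234, 88), (238, 85), (242, 94), (246, 117), (250, 134), (254, 138), (258, 138), (262, 138), (266, 137), (270, 137), (274, 139), (278, 136), (282, 136)]
t0 0.605 [(190, 83), (194, 83), (198, 81), (202, 87), (206, 87), (210, 83), (214, 77), (218, 80), (222, 80), (226, 80), (230, 79), (234, 77), (238, 77), (242, 95), (246, 120), (250, 136), (254, 136)
[... 554 characters left out ...]
, (250, 146), (254, 148), (258, 148), (262, 145), (266, 147), (270, 146), (274, 147), (278, 143), (282, 143)]
t24 0.605 [(190, 127), (194, 129), (198, 129), (202, 129), (206, 128), (210, 123), (214, 110), (218, 92), (222, 99), (226, 105), (230, 106), (234, 106), (238, 104), (242, 121), (246, 137), (250, 144), (254, 145), (258, 145), (262, 146), (266, 147), (270, 146), (274, 145), (278, 147), (282, 146)]
t24 0.645 [(190, 129), (194, 128), (198, 127), (202, 130), (206, 126), (210, 125), (214, 115), (218, 88), (222, 53), (226, 40), (230, 37), (234, 57), (238, 104), (242, 131), (246, 146), (250, 144), (254, 151), (258, 151), (262, 148), (266, 143), (270, 145), (274, 147), (278, 149), (282, 145)]
```

The carriage jumped another 13 mm: TCP y went from 0.075 to 0.088, and the window moved from x=269 to 273 px. I'll back off, check that it stays home, and rise for the lever.

Emit:
{"fn": "apply_moves", "kwargs": {
  "commands": [
    [0,-0.6,0,0],
    [0,-0.8,0,0],
    [0,-0.8,-0.5,0],
    [0,0,-1,0],
    [0,0,-1,0]
  ]
}}

```text
clock: 41.47
eef_pos: [0.6263, 0.0503, 0.1348]
tool_rot: [0.022, 1.0, 0.0, -0.002]
ft_force: [0.3, 0.4, 0.6]
grip_width: -0.0002
grasp_force: 0.0
```

Emit:
{"fn": "apply_moves", "kwargs": {
  "commands": [
    [0,0,-1,0],
    [0,0,-1,0],
    [0,0,-1,0],
    [0,0,-1,0],
    [0,0,-1,0]
  ]
}}

```text
clock: 41.88
eef_pos: [0.6272, 0.0516, 0.2364]
tool_rot: [0.021, 1.0, 0.0, -0.0]
ft_force: [0.6, -0.6, 1.1]
grip_width: -0.0002
grasp_force: 0.0
```

Emit:
{"fn": "apply_moves", "kwargs": {
  "commands": [
    [0,0,-1,0],
    [0,0,-1,0],
    [0,0,-1,0],
    [0,0,0,0],
    [0,0,0,0]
  ]
}}

```text
clock: 42.3
eef_pos: [0.6281, 0.0515, 0.2967]
tool_rot: [0.021, 1.0, 0.0, 0.001]
ft_force: [0.2, -0.1, -0.4]
grip_width: 0.0001
grasp_force: 0.0
```

Run:
```python
from h import *
s=win('s25','scene'); p,y,o=cur(); print(p,y,o['ft_force'].round(1))
print('win0',atz(load('s0'),0,0,.05)[0]*0, [atz(s,u,v,.052).round(4) for u,v in ((272.9,278.3),)])
h=cv2.cvtColor(s['image'],cv2.COLOR_BGR2HSV); m=cv2.inRange(h,(0,170,90),(3,255,255))|cv2.inRange(h,(172,150,90),(180,255,255)); n,l,st,cc=cv2.connectedComponentsWithStats(m); print('red',[(a.tolist(),b.round(1).tolist()) for a,b in zip(st[1:],cc[1:]) if a[4]>60])
plan([.57,.174,.31],177.6)
```

```text
scene [([265, 0, 77, 108, 2271], [286.7, 54.9]), ([416, 0, 83, 53, 3320], [456.0, 21.2]), ([490, 0, 22, 86, 936], [504.4, 43.2]), ([360, 13, 12, 54, 373], [366.5, 47.2]), ([0, 36, 84, 246, 10912], [31.6, 133.6]), ([253, 60, 6, 13, 60], [255.6, 66.5]), ([464, 90, 48, 90, 2497], [490.5, 134.3]), ([419, 132, 23, 26, 410], [429.4, 144.7]), ([243, 252, 16, 18, 134], [249.6, 260.7]), ([266, 272, 15, 13, 147], [272.9, 278.1])]
[0.62741914 0.05138121 0.29517371] 177.55711531860507 [ 0.1  0.2 -1. ]
win0 0.0 [array([0.6325, 0.1717, 0.052 ])]
red [([280, 198, 27, 30, 393], [293.2, 212.9]), ([328, 221, 12, 11, 86], [333.5, 225.4])]
[[0.31, 0.6, -0.07, -0.0], [0.31, 0.6, -0.07, -0.0], [0.31, 0.6, -0.07, -0.0], [0.31, 0.6, -0.07, -0.0], [0.31, 0.6, -0.07, -0.0]]
[[0.31, 0.6, -0.07, -0.0], [0.31, 0.6, -0.07, -0.0], [0.31, 0.6, -0.07, -0.0], [0.31, 0.6, -0.07, -0.0], [0.31, 0.6, -0.07, -0.0]]
```

The carriage holds home, with the window at y=0.172 and the lever unmoved. Moving over the red pad.

Emit:
{"fn": "apply_moves", "kwargs": {
  "commands": [
    [0.31,0.6,-0.07,0],
    [0.31,0.6,-0.07,0],
    [0.31,0.6,-0.07,0],
    [0.31,0.6,-0.07,0],
    [0.31,0.6,-0.07,0]
  ]
}}

```text
clock: 42.77
eef_pos: [0.598, 0.1142, 0.3025]
tool_rot: [0.021, 1.0, 0.0, -0.0]
ft_force: [0.1, -0.3, -0.5]
grip_width: -0.0001
grasp_force: 0.0
```

Emit:
{"fn": "apply_moves", "kwargs": {
  "commands": [
    [0.31,0.6,-0.07,0],
    [0.31,0.6,-0.07,0],
    [0.31,0.6,-0.07,0],
    [0.31,0.6,-0.07,0],
    [0.31,0.6,-0.07,0]
  ]
}}

```text
clock: 43.18
eef_pos: [0.5701, 0.1749, 0.31]
tool_rot: [0.022, 1.0, 0.0, 0.0]
ft_force: [-0.7, 0.2, 0.1]
grip_width: -0.0003
grasp_force: 0.0
```

Emit:
{"fn": "apply_moves", "kwargs": {
  "commands": [
    [0,0,0.4,0],
    [0,0,0.4,0],
    [0,0,0.4,0],
    [0,0,0.3,0],
    [0,0,0,0]
  ]
}}

```text
clock: 43.6
eef_pos: [0.57, 0.1726, 0.2771]
tool_rot: [0.022, 1.0, -0.001, -0.002]
ft_force: [1.2, 1.1, 0.3]
grip_width: -0.0
grasp_force: 0.1
```

Emit:
{"fn": "apply_moves", "kwargs": {
  "commands": [
    [0.1,0,0.4,0],
    [0.1,0,0.4,0],
    [0.1,0,0.4,0],
    [0.1,0,0.4,0],
    [0.1,0,0.4,0]
  ]
}}

```text
clock: 44.02
eef_pos: [0.5603, 0.1739, 0.2388]
tool_rot: [0.022, 1.0, -0.0, -0.0]
ft_force: [-0.2, -0.5, 1.0]
grip_width: 0.0001
grasp_force: 0.4
```

Emit:
{"fn": "apply_moves", "kwargs": {
  "commands": [
    [0.1,0,0.4,0],
    [0.1,0,0.4,0],
    [0.1,0,0.4,0],
    [0.1,0,0.4,0],
    [0.1,0,0.4,0]
  ]
}}

```text
clock: 44.43
eef_pos: [0.5504, 0.1745, 0.1989]
tool_rot: [0.022, 1.0, 0.0, -0.0]
ft_force: [-0.4, -0.3, 2.0]
grip_width: -0.0001
grasp_force: 1.0
```

Emit:
{"fn": "apply_moves", "kwargs": {
  "commands": [
    [0.1,0,0.4,0],
    [0.1,0,0.4,0],
    [0.1,0,0.4,0],
    [0.1,0,0.3,0],
    [0,0,0,0]
  ]
}}

```text
clock: 44.85
eef_pos: [0.5419, 0.1748, 0.1693]
tool_rot: [0.022, 1.0, -0.0, -0.0]
ft_force: [-0.0, 0.2, -0.3]
grip_width: -0.0003
grasp_force: 0.0
```

```bash
cat >> h.py <<'E'
def red(fn):
    s=win(fn,'scene'); h=cv2.cvtColor(s['image'],cv2.COLOR_BGR2HSV); m=cv2.inRange(h,(0,170,90),(3,255,255))|cv2.inRange(h,(172,150,90),(180,255,255)); n,l,st,cc=cv2.connectedComponentsWithStats(m); print('red',[(a.tolist(),b.round(1).tolist()) for a,b in zip(st[1:],cc[1:]) if a[4]>60]); print('pad down expected',proj(s,[.522,.176,.121]).round(1)); p,y,o=cur(); print(p,o['ft_force'].round(1))
E
python3 -c "
from h import *
red('s26')"
```

```text
scene [([230, 0, 29, 79, 1993], [244.8, 36.1]), ([265, 0, 23, 84, 1547], [275.1, 37.8]), ([360, 0, 39, 74, 1578], [380.2, 38.4]), ([424, 0, 75, 54, 2924], [460.8, 22.1]), ([490, 0, 22, 68, 800], [504.0, 37.5]), ([0, 36, 84, 247, 10901], [31.7, 133.6]), ([503, 64, 9, 23, 112], [508.3, 75.1]), ([465, 89, 47, 91, 2468], [490.5, 134.3]), ([419, 132, 23, 26, 411], [429.4, 144.6]), ([210, 139, 13, 9, 82], [216.3, 143.0]), ([243, 251, 17, 19, 165], [250.6, 259.9]), ([266, 278, 15, 7, 75], [273.1, 280.7])]
red [([328, 221, 12, 11, 108], [333.5, 225.9]), ([291, 226, 27, 18, 184], [305.6, 234.8])]
pad down expected [305.4 234.8]
[0.54222397 0.17473237 0.16924458] [-0.5 -0.2  0.1]
```

Emit:
{"fn": "apply_moves", "kwargs": {
  "commands": [
    [0.1,0,0.25,0],
    [0,0,0.25,0],
    [0,0,0.25,0],
    [0,0,0.2,0],
    [0,0,0,0]
  ]
}}

```text
clock: 45.32
eef_pos: [0.54, 0.1746, 0.1491]
tool_rot: [0.022, 1.0, -0.0, -0.001]
ft_force: [0.1, 0.9, 0.2]
grip_width: -0.0001
grasp_force: 0.0
```

Emit:
{"fn": "apply_moves", "kwargs": {
  "commands": [
    [0,0,-0.5,0],
    [0,0,-1,0],
    [0,0,-1,0],
    [0,0,-1,0],
    [0,0,-1,0]
  ]
}}

```text
clock: 45.73
eef_pos: [0.5409, 0.1749, 0.2428]
tool_rot: [0.022, 1.0, 0.0, 0.001]
ft_force: [0.4, 0.5, -0.7]
grip_width: 0.0002
grasp_force: 0.0
```

Emit:
{"fn": "apply_moves", "kwargs": {
  "commands": [
    [0,-0.5,-1,0],
    [0,-0.5,-0.5,0],
    [0,0,0,0],
    [0,0,0,0],
    [0,0,0,0]
  ]
}}

```text
clock: 46.15
eef_pos: [0.5394, 0.1547, 0.2696]
tool_rot: [0.022, 1.0, -0.0, -0.001]
ft_force: [0.7, -0.0, 0.2]
grip_width: 0.0002
grasp_force: 0.0
```

```bash
python3 -c "
from h import *
red('s27'); a=load('s0')['image'];b=load('s27')['image']
s=load('s27')
# loose objects: compare patches with the first picture
for n,(u,v) in {'jar':(333,235),'dish':(357,311),'carton':(152,225),'brown':(217,143),'blue':(185,187)}.items():
    d=cv2.absdiff(a[v-20:v+20,u-20:u+20],b[v-20:v+20,u-20:u+20]).mean(); print(n,d.round(1))
"
```

```text
scene [([230, 0, 29, 79, 1987], [244.8, 36.0]), ([265, 0, 19, 82, 1021], [271.8, 37.7]), ([360, 0, 37, 72, 1864], [378.1, 33.9]), ([424, 0, 75, 54, 2939], [460.5, 22.0]), ([490, 0, 22, 86, 935], [504.3, 42.6]), ([0, 37, 84, 246, 10901], [31.6, 133.5]), ([328, 88, 8, 17, 85], [331.2, 96.7]), ([465, 90, 47, 90, 2499], [490.4, 134.4]), ([419, 132, 23, 26, 411], [429.5, 144.6]), ([210, 139, 13, 8, 79], [216.4, 142.8]), ([179, 181, 8, 9, 42], [182.6, 184.7]), ([243, 252, 17, 18, 162], [250.6, 260.1])]
red [([328, 221, 12, 11, 89], [333.3, 225.8]), ([291, 228, 26, 20, 276], [303.9, 237.1])]
pad down expected [305.4 234.8]
[0.53923745 0.15481507 0.26925318] [-0.7 -0.2 -0.5]
jar 7.3
dish 6.3
carton 5.5
brown 11.3
blue 14.4
```

```bash
python3 -c "
from h import *
s=load('s27')
hx,hy,hz=.714,.172,.108
for th in (.7,.15,.1,.05,0,-.03):
    q=[]
    for l in (.16,.22):
        for v in (-.025,.025):
            dx=-l*np.cos(th)+.013*np.sin(th); z=hz+l*np.sin(th)+.013*np.cos(th)
            q.append(proj(s,[hx+dx,hy-.042*dx+v,z]))
    q=np.array(q); print(th,q.min(0).round(1),q.max(0).round(1),q.mean(0).round(1))
print(cv2.absdiff(load('s0')['image'][175:200,165:205],s['image'][175:200,165:205]).mean())
h=cv2.cvtColor(s['image'],cv2.COLOR_BGR2HSV)
for n in('s0','s27'):
    h=cv2.cvtColor(load(n)['image'],cv2.COLOR_BGR2HSV)
    m=cv2.inRange(h,(105,120,60),(125,255,255))[160:205,160:220]; print(n,'blue',cv2.moments(m)['m10']/cv2.moments(m)['m00'],cv2.moments(m)['m01']/cv2.moments(m)['m00'],cv2.countNonZero(m))
"
```

```text
0.7 [278.3 194.7] [312.3 229.8] [295.2 212.1]
0.15 [289.4 216.2] [322.9 242.7] [306.2 229.3]
0.1 [289.7 218.9] [322.9 244.5] [306.3 231.5]
0.05 [289.8 221.7] [322.7 246.5] [306.3 233.9]
0 [289.9 224.5] [322.4 248.5] [306.2 236.3]
-0.03 [289.9 226.3] [322.2 249.7] [306.1 237.8]
11.034666666666666
s0 blue 31.46153846153846 18.115384615384617 52
s27 blue 31.551724137931036 17.413793103448278 29
```

The pad's image matches the lever fully down, and the arm is clear of everything. Handing in.

```bash
python3 -c "
from h import *
print(bot.job_done())"
```

```text
the job is handed in; nothing more can be done
None
```

I handed the job in at about 46 s. The final camera measurements put the green cassette window-up in the pocket, the carriage home and the lever down; the verdict was not shown, and two things could count against it. I first tipped the cassette window-down and had to flip it, and on an early carriage push the wrist force reached 41 N, apparently all at the fingertips, close to the 40 N limit for the gripper's body.

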